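# Put the bench tools away in their fitted holders

### The arm

A 7-joint arm with a two-finger parallel gripper is mounted at the origin on a cart in front of the work surface, level with it; the furniture and walls round the work are solid. World frame = base frame: x ahead of the robot, y to its left, z up, the work surface at z = 0. Lengths are in mm, angles in degrees, forces in N, time in s.
With the tool pointing down it reaches from about 350 to 900 mm from the base axis. Payload 19.9 kg.
Tool frame: the origin (TCP) lies on the centre line of the jaws, within the pads' length; the fingertips stand 25 mm ahead of it and the grasp point (between the pads) lies 6 mm ahead of it; z points along the fingers, y is the line along which they close (so a half turn about z gives the same grasp; the last joint's range is limited). The gripper opens to 85 mm and grips with 20 to 120 N. Pads are 22 mm wide; open, the fingers measure 114 mm over their backs; the gripper's body (76 mm by 85 mm) begins 54 mm behind the grasp point. The pads swing forward as they close: fully open they stand 13 mm farther back than shut.
Start: joints at [72.909, 23.915, -0.59, 92.452, 0.269, 63.638, -3.037], TCP at [158.739, -604.488, 256.26] pointing down, gripper open.
Joint ranges: [-161.28, 161.28], [-22.2, 115.67], [-73.04, 71.86], [3.21, 147.25], [-68.34, 248.33], [10.77, 114.83], [-161.83, 161.83]. Speed limits (degrees/s): [108.29, 108.29, 136.94, 136.94, 172.46, 172.46, 172.46].

### API

Orientations are given as a 3x3 rotation matrix whose columns are the frame's x, y, z axes.
In Python, from plant import sensors, optics, arm gives the robot as it stands.
- The arm moves only by the tool drive_tool, never from a script. Its argument "motion" is a list of rows, each an object of numbers: "dx", "dy", "dz": the shift along the tool's x, y, z in cm; "rx", "ry", "rz": the turn, a rotation vector about the tool's x, y, z in rad. A call has 1 to 12 rows; each row shifts and turns the commanded pose from where the row before left it, along the tool's axes as they then stand; what a row does not reach is not made up. A row lasts 1/12 s, in which the tool goes at most 41.7 mm and 7.16 degrees, less where a joint would pass 70% of its speed; a pose out of reach is approached as far as the arm can. A call is refused whole if a number of a shift passes 4.17 or a number of a turn 0.125, either way. A call with a gripper value outside its range is refused whole. "gripper" is the opening, from 0 (shut) to 1 (fully open), set as the call begins (left out, the last holds). The fingers move at their own pace and stop on an object; "grip_force" is the grip in N (left out, the last holds). Time passes only in rows, so rows that do not move let the fingers close. It gives the time, the measured TCP pose, the force, the opening and the grip force at its end, in the units of the state.
- sensors.get_obs(): the state, without advancing time (a new reading comes with each control period).
- optics.capture(name): name is "side" or "top" or "wrist"; returns the picture (420x560x3 uint8, blue, green, red); there is no depth.
- optics.camera_info(name): a dict with "fx", "fy", "cx", "cy" (pixels), "D" ([k1, k2, p1, p2, k3] as OpenCV has them; the pictures are not rectified), "extrinsics" (4x4, takes a point from world to camera coordinates); the wrist camera has in their place "T_tool_cam" (4x4, takes a point from camera to tool coordinates, whose origin is the TCP and whose axes are the flange's). Camera axes: x right, y up, looking along -z (the intrinsics and any distortion apply to the point x, -y, -z); pixel columns grow to the right and rows downward; lengths in mm; the calibration is good to about 2 mm. A picture is of the moment at which its call begins: read the wrist's pose just before it. camera_info takes no time and is no camera call.
- arm.finish_job(): hands the job in; it is judged then, once.
The state is a dict: "time_s": time; "joint_pos": joint angles; "joint_velocities": joint speeds; "effort": joint torques, N m; "ee_pos": TCP position; "orientation": TCP orientation; "contact_force": force on the tool from outside, world axes, zero at the start; "torque": the same for the moment, N m; "finger_gap": finger opening in mm; "gripper_force": force on a finger pad.
Only numpy, scipy, OpenCV 4.12 (cv2) and the standard library are available. Lean on these libraries where they do the work, as an engineer would, in place of code of your own. Each camera call takes 0.05 s, during which the arm holds its last target. There are 200 camera calls.

### The job

Put the four tools on the near bench top away (not the ones on the raised shelf at the back), so that their holders can go back in the drawer: lay the screwdriver and the varnish brush each in the tray routed to its outline, handle in the handle end of the pocket, stand the tape measure upright in its felt-floored box, and slide the wood-backed scraper, blade down, into the empty slot of the scraper rack between the two other blades. Each must sit fully down in its own place and be let go.

Things in the scene. Friction and masses are not known exactly. Their poses are not given: they have to be found in the camera images.
- screwdriver: Screwdriver lying flat on the near bench top, 206 mm long, red handle 24 mm round and 75 mm long, thin steel shaft 6 mm round. Its y axis runs along it toward the handle end. Origin: middle of the length (y from -103 at the tip to +103 at the butt), at the underside; shaft and handle axis 11.5 mm above it. Weighs about 90 g, most of it in the handle.
- screwdriver_grip (a point): Point on the screwdriver's axis in the middle of its handle, 53 mm toward the butt from the screwdriver's origin and 11.5 mm above the underside: the place to grip it (24 mm across). Same axes as the screwdriver.
- brush: Flat varnish brush lying on the near bench top, 211 x 43 x 13 mm: dark bristles, bright ferrule, then a red-brown handle narrowing to 18 mm. Its y axis runs toward the handle end; bristle ends at y = -106, handle end at +106. Origin: middle of that length, at the underside.
- brush_grip (a point): Centre of the brush's metal ferrule, 44 mm toward the bristles from the brush's origin, 6.5 mm above the underside: the place to grip it, 44 mm across (brush x), 13 mm thick. Same axes as the brush.
- tape_measure: Yellow tape measure on the near bench top, standing upright on its narrow edge, 37 x 77 x 63 mm (x thickness, y length, z height). Origin: centre of its underside; the solid case spans y = -28 to +38 mm. Grip it across the 37 mm (its case is 34 to 37 thick) near the top.
- scraper: Scraper: steel blade 4 thick, 80 long, 60 mm high with a dark wooden back on top, 16 thick x 88 long x 30 mm high (z 55 to 85 over the origin). Thickness along x, length along y, z up from the blade's lower edge. Origin: middle of the lower edge. At the start it stands loosely in the sawn kerf (24 deep, 7 wide) of a pale block 52 x 92 x 30 mm. Grip the back, across its 16 mm.
- screwdriver_tray: Fixed wooden tray 72 x 240 x 16 mm with a felt-floored pocket in the screwdriver's outline: wide handle part (38 mm) toward +y, narrow shaft part (20 mm) toward -y. Origin: centre of the underside; floor 5 mm above. The seated screwdriver's origin is 5 mm over the tray's, axes alike, with 6 to 8 mm play. A finger trough down to floor level crosses the tray from y = 27 to 79 mm.
- brush_tray: Fixed wooden tray 72 x 240 x 16 mm with a felt-floored pocket in the brush's outline: wide part (58 mm) toward -y, a shoulder, narrow handle part (34 mm) toward +y. Origin: centre of the underside; floor 5 mm above. The seated brush's origin is 5 mm over the tray's, axes alike, with about 7 mm play. A finger trough down to floor level crosses the tray from y = -72 to -16 mm.
- tape_box: Fixed open wooden box for the tape measure, outside 67 x 107 x 28 mm (x, y, z), pocket 51 x 91 mm, felt floor 6 mm above the underside, long side walls dipped to 16 mm in the middle. Origin: centre of the underside. The seated tape measure stands on the floor, its length along the box's y axis, either way round, its origin 6 mm over the box's with about 7 mm play.
- scraper_rack: Fixed wooden rack 80 x 104 x 36 mm with three slots along its y axis, 22 mm apart in x, 7.5 mm wide, floor 6 mm above the underside, mouths flared at 45 degrees up to z = 31 mm. Outer slots hold bare blades that reach up to z = 62 mm; the middle slot is empty. Origin: centre of the underside, below the empty slot. The seated scraper's origin is 6 mm over it, y axes parallel, either way round.
Not all that is in view belongs to the job. Leave any green look-alike of the tape_measure alone.

How it is judged (in metres and radians):
At the end, for the whole second after the job is handed in: Screwdriver and brush lie flat on the floors of their own tray pockets (within 10 mm, 0.12 rad, handle to handle end), the tape measure stands on the floor of its box, the scraper stands on the floor of the rack's middle slot (within 6 mm across, 9 mm along), all at rest (x of screwdriver_grip in the frame of screwdriver_tray between -0.01 and 0.01 m and y of screwdriver_grip in the frame of screwdriver_tray between 0.042 and 0.064 m and z of screwdriver_grip in the frame of screwdriver_tray between 0.0125 and 0.0205 m and angle between the y axis of screwdriver and the y axis of screwdriver_tray, either way round below 0.12 rad and x of brush_grip in the frame of brush_tray between -0.01 and 0.01 m and y of brush_grip in the frame of brush_tray between -0.055 and -0.033 m and z of brush_grip in the frame of brush_tray between 0.0075 and 0.0155 m and angle between the y axis of brush and the y axis of brush_tray, either way round below 0.12 rad and angle between brush's own z axis and vertical below 0.15 rad and x of tape_measure in the frame of tape_box between -0.011 and 0.011 m and y of tape_measure in the frame of tape_box between -0.019 and 0.019 m and z of tape_measure in the frame of tape_box between 0.001 and 0.011 m and angle between tape_measure's own z axis and vertical below 0.2 rad and x of scraper in the frame of scraper_rack between -0.006 and 0.006 m and y of scraper in the frame of scraper_rack between -0.009 and 0.009 m and z of scraper in the frame of scraper_rack between 0.001 and 0.011 m and angle between the y axis of scraper and the y axis of scraper_rack, either way round below 0.15 rad and angle between scraper's own z axis and vertical below 0.3 rad and linear speed of each of screwdriver, brush, tape_measure, scraper below 0.02 m/s); the robot touches nothing.
It also fails if it takes over 112 s, if anything falls off the work surface, if the arm or the gripper's body presses on something with over 40 N, if the wrist force passes 120 N, or if a joint passes its speed limit or range.

## Working session

There is one attempt and no reset: what is moved stays moved. The work goes in short steps, Python scripts to look and compute and a tool call to move; the robot and the scene stay as the last step left them, time stands still between calls to the robot, and variables do not carry over. Pictures are saved under pics/ and viewed, at most 14 in all, crops included, and the job is handed in when it is done.

Besides the shell and the picture viewer there is one more tool, called after "Call:" by a JSON object that holds its "fn" and its "kwargs". drive_tool: Moves the arm, as the interface text tells. Its arguments: {"type":"object","properties":{"motion":{"type":"array","items":{"type":"object","properties":{"dx":{"type":"number"},"dy":{"type":"number"},"dz":{"type":"number"},"rx":{"type":"number"},"ry":{"type":"number"},"rz":{"type":"number"}}}},"gripper":{"type":"number"},"grip_force":{"type":"number"}},"required":["motion"]}

```bash
ls; mkdir -p pics
python3 - <<'E'
from plant import sensors, optics, arm
import cv2
o=sensors.get_obs(); print(o)
for n in("side","top","wrist"):
    cv2.imwrite(f"pics/{n}0.png",optics.capture(n)); print(n,optics.camera_info(n))
E
```

```text
pics
{'time_s': 0.0, 'joint_pos': array([72.90913531, 23.94845102, -0.59088752, 92.48471403,  0.26853605,
       63.63728673, -3.03754417]), 'joint_velocities': array([ 0.03322375, -0.08017798,  0.0390747 ,  0.01547745,  0.09311755,
        0.02199332,  0.00276504]), 'effort': array([ 1.05230221e-03, -8.64468312e+01,  6.79444391e-01, -4.34899092e+01,
        1.92052679e-02,  7.42883276e-03,  1.48125828e-04]), 'ee_pos': array([ 158.65997331, -604.208575  ,  255.66165233]), 'orientation': array([[ 9.67210685e-01,  2.53975094e-01, -3.77807450e-04],
       [ 2.53975364e-01, -9.67210010e-01,  1.14485206e-03],
       [-7.46552370e-05, -1.20326693e-03, -9.99999273e-01]]), 'contact_force': array([-0.10457219, -1.3395567 , -1.26109058]), 'torque': array([-3.09134449e-02,  2.71622736e-05, -2.08610362e-02]), 'gripper_force': 0.0, 'finger_gap': 85.21229373911396}
side {'fx': 463.0355978333791, 'fy': 463.0355978333791, 'cx': 285.60098688387063, 'cy': 211.07347203230253, 'D': array([-0.15748737,  0.        ,  0.        ,  0.        ,  0.        ]), 'extrinsics': array([[-9.57389932e-01, -2.8784408
[... 687 characters left out ...]
.58444088e-02,  3.11011963e-02,  9.94910330e-01,
        -9.73300494e+02],
       [ 0.00000000e+00,  0.00000000e+00,  0.00000000e+00,
         1.00000000e+00]])}
wrist {'fx': 292.0081490727721, 'fy': 292.0081490727721, 'cx': 281.73766617005947, 'cy': 214.52422045027993, 'D': array([0.01430115, 0.        , 0.        , 0.        , 0.        ]), 'T_tool_cam': array([[ 6.94229935e-04,  9.48990491e-01,  3.15303926e-01,
         8.21665196e+01],
       [ 9.99999338e-01, -3.69460982e-04, -1.08978826e-03,
         6.83802998e-01],
       [-9.17706200e-04,  3.15304473e-01, -9.48990119e-01,
        -1.17955238e+02],
       [ 0.00000000e+00,  0.00000000e+00,  0.00000000e+00,
         1.00000000e+00]])}
```

Run:
```python
import cv2
for n in("side","top"):
    cv2.imwrite(f"pics/{n}0b.png",cv2.resize(cv2.imread(f"pics/{n}0.png"),(800,600),interpolation=cv2.INTER_CUBIC))
```

```text
(no output)
```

View pics/top0b.png

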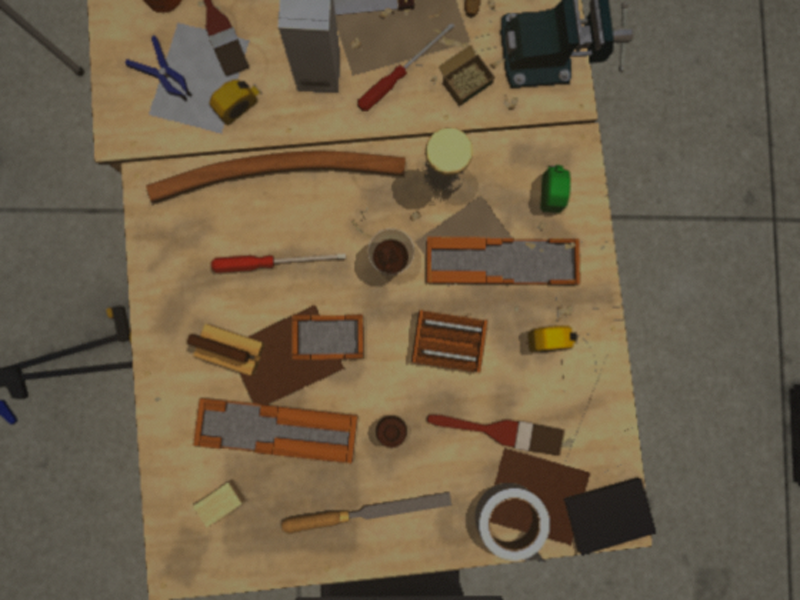

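View pics/side0b.png

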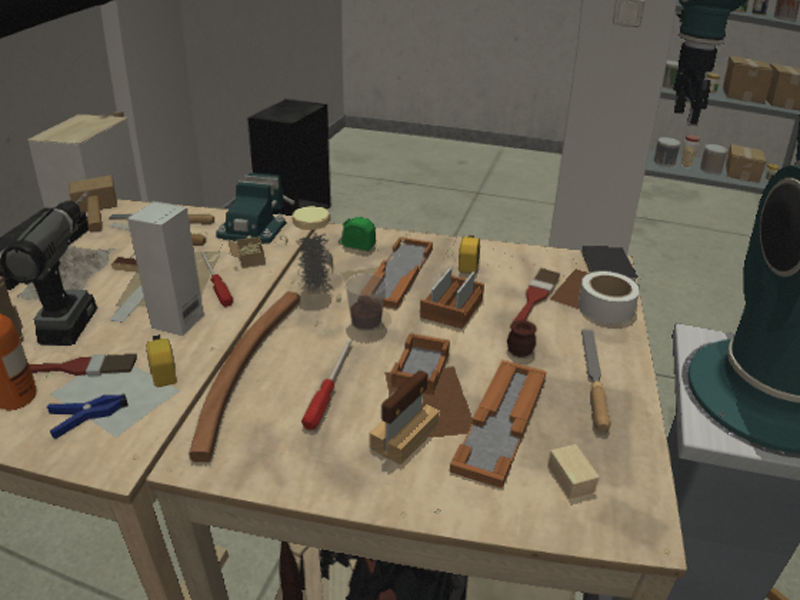

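```bash
cat > h.py <<'E'
import numpy as np, cv2
from plant import sensors, optics
def cam(n,o=None):
    i=optics.camera_info(n)
    K=np.array([[i['fx'],0,i['cx']],[0,i['fy'],i['cy']],[0,0,1]])
    if n=='wrist':
        T=np.eye(4);T[:3,:3]=o['orientation'];T[:3,3]=o['ee_pos'];C=T@i['T_tool_cam']
    else: C=np.linalg.inv(i['extrinsics'])
    return K,np.array(i['D']),C
def rays(c,px):
    K,D,C=c
    u=cv2.undistortPoints(np.array(px,float).reshape(-1,1,2),K,D).reshape(-1,2)
    d=np.c_[u[:,0],-u[:,1],-np.ones(len(u))]@C[:3,:3].T
    return C[:3,3],d
def onz(c,px,z):
    p,d=rays(c,px); return p+d*((z-p[2])/d[:,2])[:,None]
def tri(c1,p1,c2,p2):
    a,d=rays(c1,p1);b,e=rays(c2,p2);out=[]
    for u,v in zip(d,e):
        s=np.linalg.lstsq(np.c_[u,-v],b-a,rcond=None)[0]
        x,y=a+u*s[0],b+v*s[1]; out.append(np.r_[(x+y)/2,np.linalg.norm(x-y)])
    return np.array(out)
def proj(c,P):
    K,D,C=c; q=(np.array(P,float)-C[:3,3])@C[:3,:3]
    return cv2.projectPoints(np.c_[q[:,0],-q[:,1],-q[:,2]],np.zeros(3),np.zeros(3),K,D)[0].reshape(-1,2)
E
python3 - <<'E'
import cv2
a=cv2.imread("pics/top0.png"); cv2.imwrite("pics/topc.png",cv2.resize(a[160:340,120:420],None,fx=2.6667,fy=2.6667,interpolation=cv2.INTER_CUBIC))
a=cv2.imread("pics/side0.png"); cv2.imwrite("pics/sidec.png",cv2.resize(a[155:345,200:420],None,fx=3,fy=3,interpolation=cv2.INTER_CUBIC))
E
```

```text
(no output)
```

View pics/topc.png

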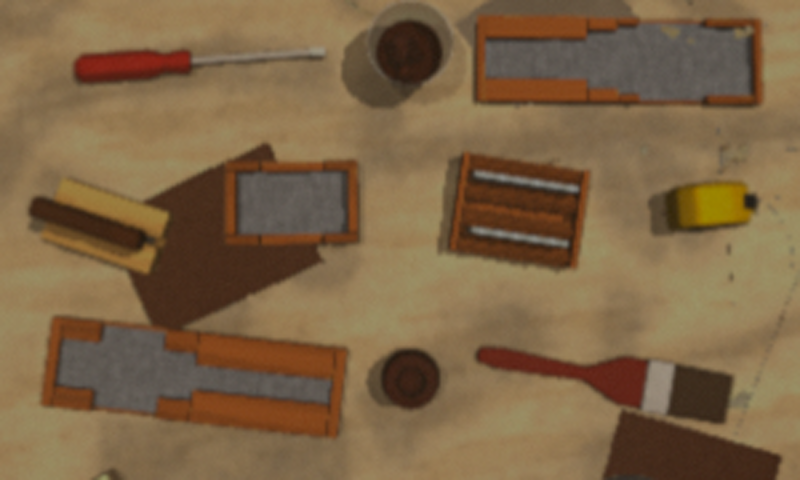

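View pics/sidec.png

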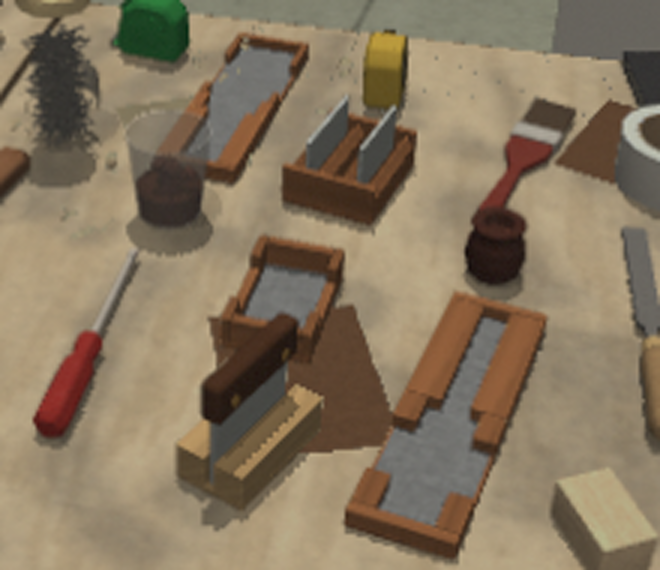

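Run:
```python
from h import *
np.set_printoptions(precision=1,suppress=True)
t=cam('top');s=cam('side')
T=lambda p:np.array(p,float)/2.66667+[120,160]
S=lambda p:np.array(p,float)/3+[200,155]
L={'drv butt,neck,tip':([(76,68),(190,61),(325,52)],[(50,420),(92,340),(135,253)]),
'drvtray ++,-y+x,--,+y-x':([(53,317),(347,348),(337,436),(42,403)],[(350,512),(460,295),(545,318),(450,540)]),
'brushtray +y-x,-y+x,--':([(476,102),(762,20),(762,105)],[(233,172),(243,38),(308,48)]),
'rack ++,+y-x,--':([(463,153),(452,250),(577,268)],[(285,167),(372,190),(414,148)]),
'box -y+x,--':([(355,161),(357,240)],[(259,240),(344,257)]),
'scr top ends':([(38,203),(145,235)],[(212,385),(290,322)]),
'brush handle,ferr L R':([(480,355),(645,387),(672,390)],[(488,205),(530,133),(540,120)]),
'tape top y+ , y- ':([(680,205),(745,205)],[(383,60),(387,35)])}
for k,(a,b) in L.items(): print(k);print(tri(t,T(a),s,S(b)))
print('planes');
for k,z in [('drv butt,neck,tip',11.5),('drvtray ++,-y+x,--,+y-x',16),('rack ++,+y-x,--',36),('brush handle,ferr L R',6.5)]: print(k);print(onz(t,T(L[k][0]),z))
print('bt');print(onz(t,T([(478,17),(762,20),(762,105),(476,102)]),16))
print('rack4');print(onz(t,T([(463,153),(588,172),(577,268),(452,250)]),36))
print('box4');print(onz(t,T([(227,163),(355,161),(357,242),(226,244)]),28))
print('scr');print(onz(t,T([(30,208),(146,240)]),85))
print('tape');print(onz(t,T([(668,207),(752,204),(710,183),(710,228)]),50))
```

```text
drv butt,neck,tip
[[654.7 290.7  16.9   0.1]
 [662.8 198.7   9.5   0.6]
 [672.5  87.3   5.7   1.3]]
drvtray ++,-y+x,--,+y-x
[[450.9 303.8  11.9   1.2]
 [425.7  65.2   9.5   4.4]
 [358.   72.9  10.    1.3]
 [385.  310.1  14.7   4. ]]
brushtray +y-x,-y+x,--
[[ 632.   -38.6   11.2    3.1]
 [ 702.2 -283.     5.2    3.3]
 [ 632.  -280.4    7.3    2.1]]
rack ++,+y-x,--
[[ 586.1  -27.    33.1    0.3]
 [ 509.7  -18.2   32.5    3.3]
 [ 495.1 -122.1   13.4    2.4]]
box -y+x,--
[[580.6  60.7  21.2   1.7]
 [515.2  58.1  18.7   0.7]]
scr top ends
[[541.3 298.3  86.1   0.1]
 [516.5 217.9  79.    2.7]]
brush handle,ferr L R
[[ 422.1  -42.3   21.7    3.3]
 [ 400.3 -176.8   16.     5. ]
 [ 396.2 -198.9   17.6    1.3]]
tape top y+ , y- 
[[ 544.1 -199.4   51.3    1.4]
 [ 547.9 -251.5   50.3    5.6]]
planes
drv butt,neck,tip
[[655.4 292.1  11.5]
 [662.2 198.3  11.5]
 [671.   86.8  11.5]]
drvtray ++,-y+x,--,+y-x
[[451.7 302.8  16. ]
 [428.4  65.3  16. ]
 [358.3  72.6  16. ]
 [383.2 309.5  16. ]]
rack ++,+y-x,--
[[ 586.   -26.8   36. ]
 [ 508.   -18.3   36. ]
 [ 494.2 -118.9   36. ]]
brush handle,ferr L R
[[ 422.4  -43.2    6.5]
 [ 396.7 -179.2    6.5]
 [ 394.3 -201.6    6.5]]
bt
[[ 701.2  -40.1   16. ]
 [ 701.8 -279.4   16. ]
 [ 629.9 -277.9   16. ]
 [ 629.9  -38.6   16. ]]
rack4
[[ 586.   -26.8   36. ]
 [ 571.5 -128.1   36. ]
 [ 494.2 -118.9   36. ]
 [ 508.   -18.3   36. ]]
box4
[[576.8 163.7  28. ]
 [579.3  60.3  28. ]
 [513.9  57.9  28. ]
 [511.5 163.1  28. ]]
scr
[[537.4 304.5  85. ]
 [514.  216.1  85. ]]
tape
[[ 543.2 -189.9   50. ]
 [ 546.  -257.8   50. ]
 [ 562.6 -224.1   50. ]
 [ 526.7 -223.5   50. ]]
```

```bash
cat >> h.py <<'E'
def plan(x,y,z,yaw):
    """yaw: object's yaw (deg, y axis=(-sin,cos)); tool x lies along object y. Prints turn, then shift in the tool axes after it (cm)."""
    o=sensors.get_obs();R=o['orientation']
    a=np.radians(yaw);c,s=np.cos(a),np.sin(a)
    G=np.array([[-s,c,0],[c,s,0],[0,0,-1.]])
    rv=cv2.Rodrigues(R.T@G)[0].ravel()
    d=G.T@(np.array([x,y,z])-o['ee_pos'])/10
    print('t',round(o['time_s'],2),'p',o['ee_pos'].round(1),'turn',rv.round(4),'shift',d.round(3),'gap',round(o['finger_gap'],1),'F',o['contact_force'].round(1))
E
python3 -c "
from h import *
plan(544.8,-226,160,2.3)"
```

```text
t 0.15 p [ 158.7 -604.3  255.8] turn [-9.0000e-04 -6.0000e-04 -1.3541e+00] shift [36.246 40.098  9.578] gap 84.9 F [ 0.6 -0.7  0.6]
```

Call:
{"fn": "drive_tool", "kwargs": {"motion": [{"rz": -0.113}, {"rz": -0.113}, {"rz": -0.113}, {"rz": -0.113}, {"rz": -0.113}, {"rz": -0.113}, {"rz": -0.113}, {"rz": -0.113}, {"rz": -0.113}, {"rz": -0.113}, {"rz": -0.113}, {"rz": -0.113}], "gripper": 1, "grip_force": 40}}

```text
invalid input
```

Call:
{"fn": "drive_tool", "kwargs": {"motion": [{"dx": 1.5, "dy": 1.67}, {"dx": 1.5, "dy": 1.67}, {"dx": 1.5, "dy": 1.67}, {"dx": 1.5, "dy": 1.67}, {"dx": 1.5, "dy": 1.67}, {"dx": 1.5, "dy": 1.67}, {"dx": 1.5, "dy": 1.67}, {"dx": 1.5, "dy": 1.67}, {"dx": 1.5, "dy": 1.67}, {"dx": 1.5, "dy": 1.67}, {"dx": 1.5, "dy": 1.67}, {"dx": 1.5, "dy": 1.67}]}}

```text
invalid input
```

Call:
{"fn": "drive_tool", "kwargs": {"motion": [{"dx": 1.5, "dy": 1.67}, {"dx": 1.5, "dy": 1.67}, {"dx": 1.5, "dy": 1.67}, {"dx": 1.5, "dy": 1.67}, {"dx": 1.5, "dy": 1.67}, {"dx": 1.5, "dy": 1.67}, {"dx": 1.5, "dy": 1.67}, {"dx": 1.5, "dy": 1.67}, {"dx": 1.5, "dy": 1.67}, {"dx": 1.5, "dy": 1.67}, {"dx": 1.5, "dy": 1.67}, {"dx": 1.5, "dy": 1.67}]}}

```text
invalid input
```

```bash
python3 -c "
from h import *
plan(544.8,-226,55,2.3)
o=sensors.get_obs();c=cam('wrist',o);im=optics.capture('wrist')
cv2.imwrite('pics/w1.png',im)
import numpy as np;np.save('pics/w1.npy',np.r_[o['ee_pos'],o['orientation'].ravel()])
print(proj(c,[[545,-190,50],[545,-258,50],[586,-26.8,36],[571.5,-128,36]]))"
```

```text
t 0.15 p [ 158.7 -604.3  255.8] turn [-9.0000e-04 -6.0000e-04 -1.3541e+00] shift [36.246 40.098 20.078] gap 84.9 F [ 0.6 -0.7  0.6]
[[-271.65473789 -659.70605333]
 [-128.3654774  -584.47412053]
 [-691.85758072 -996.41529395]
 [-387.16827481 -766.45822878]]
```

View pics/w1.png

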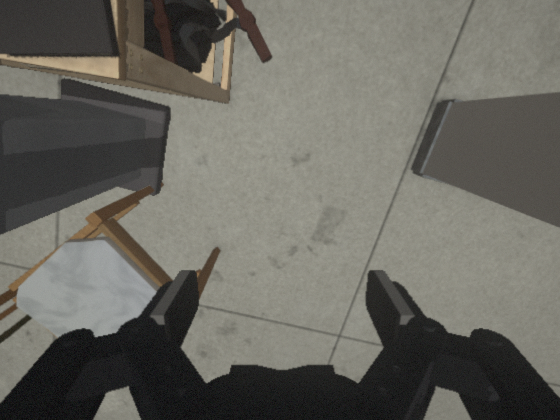

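Call:
{"fn": "drive_tool", "kwargs": {"motion": [{"dx": 0, "dy": 0, "dz": 0, "rx": 0, "ry": 0, "rz": -0.113}, {"dx": 0, "dy": 0, "dz": 0, "rx": 0, "ry": 0, "rz": -0.113}, {"dx": 0, "dy": 0, "dz": 0, "rx": 0, "ry": 0, "rz": -0.113}, {"dx": 0, "dy": 0, "dz": 0, "rx": 0, "ry": 0, "rz": -0.113}, {"dx": 0, "dy": 0, "dz": 0, "rx": 0, "ry": 0, "rz": -0.113}, {"dx": 0, "dy": 0, "dz": 0, "rx": 0, "ry": 0, "rz": -0.113}, {"dx": 0, "dy": 0, "dz": 0, "rx": 0, "ry": 0, "rz": -0.113}, {"dx": 0, "dy": 0, "dz": 0, "rx": 0, "ry": 0, "rz": -0.113}, {"dx": 0, "dy": 0, "dz": 0, "rx": 0, "ry": 0, "rz": -0.113}, {"dx": 0, "dy": 0, "dz": 0, "rx": 0, "ry": 0, "rz": -0.113}, {"dx": 0, "dy": 0, "dz": 0, "rx": 0, "ry": 0, "rz": -0.113}, {"dx": 0, "dy": 0, "dz": 0, "rx": 0, "ry": 0, "rz": -0.113}], "gripper": 1, "grip_force": 40}}

```text
time_s: 1.2
ee_pos: [158.7, -604.4, 256.1]
orientation: [[-0.047, 0.999, -0.0], [0.999, 0.047, 0.0], [0.0, -0.0, -1.0]]
contact_force: [-0.5, -0.1, 0.3]
finger_gap: 85.5
gripper_force: 0.0
```

Call:
{"fn": "drive_tool", "kwargs": {"motion": [{"dx": 2.25, "dy": 2.5, "dz": 0, "rx": 0, "ry": 0, "rz": 0}, {"dx": 2.25, "dy": 2.5, "dz": 0, "rx": 0, "ry": 0, "rz": 0}, {"dx": 2.25, "dy": 2.5, "dz": 0, "rx": 0, "ry": 0, "rz": 0}, {"dx": 2.25, "dy": 2.5, "dz": 0, "rx": 0, "ry": 0, "rz": 0}, {"dx": 2.25, "dy": 2.5, "dz": 0, "rx": 0, "ry": 0, "rz": 0}, {"dx": 2.25, "dy": 2.5, "dz": 0, "rx": 0, "ry": 0, "rz": 0}, {"dx": 2.25, "dy": 2.5, "dz": 0, "rx": 0, "ry": 0, "rz": 0}, {"dx": 2.25, "dy": 2.5, "dz": 0, "rx": 0, "ry": 0, "rz": 0}]}}

```text
time_s: 1.87
ee_pos: [351.8, -414.9, 256.3]
orientation: [[-0.042, 0.999, -0.0], [0.999, 0.042, -0.0], [-0.0, -0.0, -1.0]]
contact_force: [0.8, -0.1, -0.5]
finger_gap: 85.2
gripper_force: 0.0
```

Call:
{"fn": "drive_tool", "kwargs": {"motion": [{"dx": 2.25, "dy": 2.5, "dz": 0, "rx": 0, "ry": 0, "rz": 0}, {"dx": 2.25, "dy": 2.5, "dz": 0, "rx": 0, "ry": 0, "rz": 0}, {"dx": 2.25, "dy": 2.5, "dz": 0, "rx": 0, "ry": 0, "rz": 0}, {"dx": 2.25, "dy": 2.5, "dz": 0, "rx": 0, "ry": 0, "rz": 0}, {"dx": 2.25, "dy": 2.5, "dz": 0, "rx": 0, "ry": 0, "rz": 0}, {"dx": 2.25, "dy": 2.5, "dz": 0, "rx": 0, "ry": 0, "rz": 0}, {"dx": 2.25, "dy": 2.5, "dz": 0, "rx": 0, "ry": 0, "rz": 0}, {"dx": 2.25, "dy": 2.5, "dz": 0, "rx": 0, "ry": 0, "rz": 0}]}}

```text
time_s: 2.53
ee_pos: [544.2, -226.7, 256.2]
orientation: [[-0.042, 0.999, -0.0], [0.999, 0.042, -0.0], [-0.0, -0.0, -1.0]]
contact_force: [-0.4, 0.1, 0.4]
finger_gap: 85.3
gripper_force: 0.0
```

```bash
cat > look.py <<'E'
from h import *
import sys
o=sensors.get_obs();im=optics.capture('wrist')
cv2.imwrite(f'pics/{sys.argv[1]}.png',cv2.resize(im,(784,588),interpolation=cv2.INTER_CUBIC))
np.savez(f'pics/{sys.argv[1]}.npz',ee_pos=o['ee_pos'],orientation=o['orientation'])
E
python3 look.py w2; python3 -c "
from h import *
plan(544.8,-226,55,2.3)"
```

```text
t 2.58 p [ 548.2 -220.7  256.4] turn [ 0.0022 -0.0025  0.008 ] shift [-0.512 -0.362 20.143] gap 85.5 F [-0.8  8.9 -2.3]
```

View pics/w2.png

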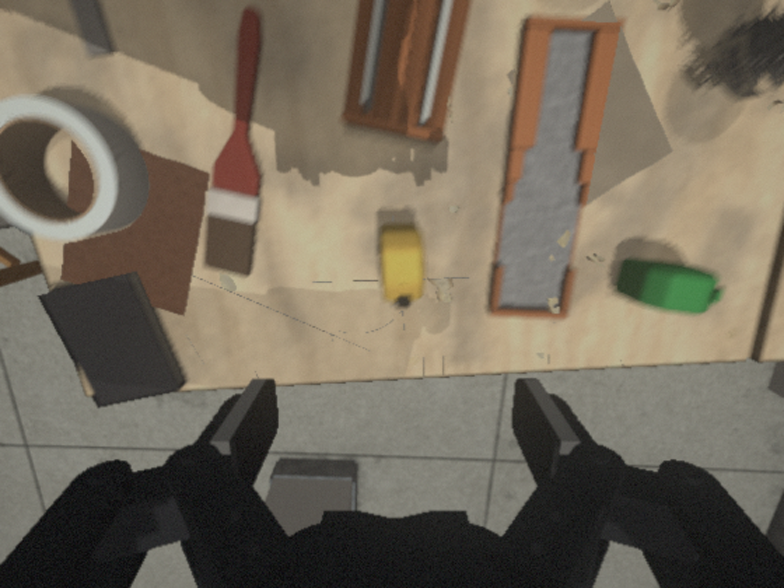

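```bash
python3 -c "
from h import *
np.set_printoptions(precision=1,suppress=True)
c=cam('wrist',np.load('pics/w2.npz'))
P=lambda l:np.array(l,float)/1.4
print('bt',onz(c,P([(527,18),(622,22),(568,318),(490,312)]),16))
print('tape',onz(c,P([(382,260),(422,260),(402,228),(405,300)]),55))
print('ferr',onz(c,P([(207,203),(258,207),(252,8)]),8))
print('rack',onz(c,P([(345,122),(440,140)]),36))
plan(544.8,-226,55,2.3)"
```

```text
bt [[ 636.5  -39.5   16. ]
 [ 707.5  -39.5   16. ]
 [ 710.  -275.9   16. ]
 [ 636.6 -273.1   16. ]]
tape [[ 535.3 -219.    55. ]
 [ 567.1 -217.7   55. ]
 [ 550.  -193.    55. ]
 [ 555.3 -251.8   55. ]]
ferr [[ 380.2 -185.7    8. ]
 [ 424.3 -187.1    8. ]
 [ 429.6  -39.6    8. ]]
rack [[ 503.3 -117.7   36. ]
 [ 576.4 -127.3   36. ]]
t 2.58 p [ 548.2 -220.7  256.4] turn [ 0. -0.  0.] shift [-0.5 -0.4 20.1] gap 85.5 F [-0.8  8.9 -2.3]
```

Call:
{"fn": "drive_tool", "kwargs": {"motion": [{"dx": 0, "dy": 0, "dz": 2, "rx": 0, "ry": 0, "rz": 0}, {"dx": 0, "dy": 0, "dz": 2, "rx": 0, "ry": 0, "rz": 0}, {"dx": 0, "dy": 0, "dz": 0, "rx": 0, "ry": 0, "rz": 0}, {"dx": 0, "dy": 0, "dz": 0, "rx": 0, "ry": 0, "rz": 0}, {"dx": 0, "dy": 0, "dz": 0, "rx": 0, "ry": 0, "rz": 0}]}}

```text
time_s: 3.0
ee_pos: [543.5, -228.2, 217.3]
orientation: [[-0.042, 0.999, 0.001], [0.999, 0.042, -0.0], [-0.0, 0.001, -1.0]]
contact_force: [-0.6, 1.1, 0.4]
finger_gap: 85.0
gripper_force: 0.0
```

```bash
python3 look.py w3; python3 -c "
from h import *
np.set_printoptions(precision=1,suppress=True)
plan(544.8,-226,55,2.3)
c=cam('wrist',np.load('pics/w3.npz'))
im=cv2.imread('pics/w3.png');h=cv2.cvtColor(im,cv2.COLOR_BGR2HSV)
m=cv2.inRange(h,(20,150,60),(33,255,255))
n,l,st,ce=cv2.connectedComponentsWithStats(m);i=1+st[1:,4].argmax();print(st[i],ce[i])
cnt=(l==i).astype(np.uint8);pts=cv2.findNonZero(cnt);r=cv2.minAreaRect(pts);print(r)
print(onz(c,cv2.boxPoints(r)/1.4,60))"
```

```text
t 3.05 p [ 543.6 -228.3  217.5] turn [0. 0. 0.] shift [ 0.2  0.1 16.2] gap 85.4 F [-0.1  0.4  0.8]Traceback (most recent call last):
  File "<string>", line 8, in <module>
    n,l,st,ce=cv2.connectedComponentsWithStats(m);i=1+st[1:,4].argmax();print(st[i],ce[i])
                                                      ~~~~~~~~~~~~~~~^^
ValueError: attempt to get argmax of an empty sequence
```

View pics/w3.png

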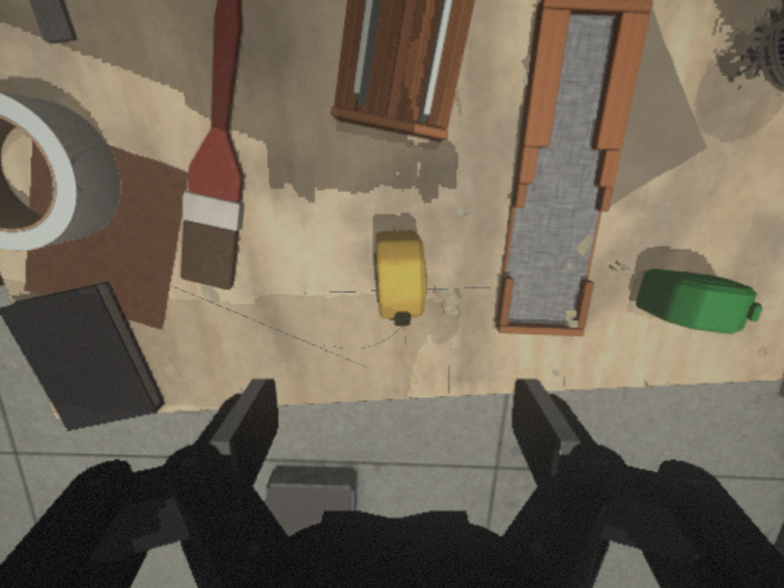

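```bash
python3 -c "
from h import *
np.set_printoptions(precision=1,suppress=True)
c=cam('wrist',np.load('pics/w3.npz'));t=cam('top')
P=lambda l:np.array(l,float)/1.4
T=lambda p:np.array(p,float)/2.66667+[120,160]
print('bt',onz(c,P([(543,5),(652,10),(583,330),(500,328)]),16))
print('tape',onz(c,P([(377,275),(426,275),(400,230),(402,318)]),50))
print('ferr',onz(c,P([(183,193),(240,200),(237,228),(182,220)]),10))
print('rack',onz(c,P([(335,112),(445,135)]),36))
print('tri bt,rack,ferr',tri(c,P([(583,330),(500,328),(335,112),(445,135),(212,210)]),t,T([(762,20),(762,105),(577,268),(588,172),(658,388)])))"
```

```text
bt [[ 635.2  -45.    16. ]
 [ 707.2  -45.3   16. ]
 [ 705.7 -273.5   16. ]
 [ 635.9 -274.7   16. ]]
tape [[ 532.3 -223.9   50. ]
 [ 567.5 -222.4   50. ]
 [ 547.3 -191.    50. ]
 [ 551.9 -256.3   50. ]]
ferr [[ 380.4 -176.    10. ]
 [ 423.5 -179.3   10. ]
 [ 419.5 -201.    10. ]
 [ 377.1 -196.7   10. ]]
rack [[ 500.6 -116.7   36. ]
 [ 575.1 -127.7   36. ]]
tri bt,rack,ferr [[ 700.8 -273.4   24.8    6.5]
 [ 628.5 -268.7   37.7    5.5]
 [ 497.2 -117.8   33.3    6.7]
 [ 572.8 -127.7   41.2    3.4]
 [ 395.2 -190.7   -2.8    2.6]]
```

```bash
python3 -c "
from h import *
plan(547,-224,56,2.8)"
```

```text
t 3.05 p [ 543.6 -228.3  217.5] turn [ 0.0012  0.0005 -0.0072] shift [ 0.414  0.356 16.15 ] gap 85.4 F [-0.1  0.4  0.8]
```

Call:
{"fn": "drive_tool", "kwargs": {"motion": [{"dx": 0.4, "dy": 0.35, "dz": 2, "rx": 0, "ry": 0, "rz": 0}, {"dx": 0, "dy": 0, "dz": 3, "rx": 0, "ry": 0, "rz": 0}, {"dx": 0, "dy": 0, "dz": 3, "rx": 0, "ry": 0, "rz": 0}, {"dx": 0, "dy": 0, "dz": 3, "rx": 0, "ry": 0, "rz": 0}, {"dx": 0, "dy": 0, "dz": 2.5, "rx": 0, "ry": 0, "rz": 0}, {"dx": 0, "dy": 0, "dz": 1.6, "rx": 0, "ry": 0, "rz": 0}, {"dx": 0, "dy": 0, "dz": 1.0, "rx": 0, "ry": 0, "rz": 0}, {"dx": 0, "dy": 0, "dz": 0, "rx": 0, "ry": 0, "rz": 0}, {"dx": 0, "dy": 0, "dz": 0, "rx": 0, "ry": 0, "rz": 0}]}}

```text
time_s: 3.8
ee_pos: [547.2, -224.1, 56.2]
orientation: [[-0.042, 0.999, 0.001], [0.999, 0.042, -0.0], [-0.0, 0.001, -1.0]]
contact_force: [0.1, 0.2, 1.0]
finger_gap: 85.4
gripper_force: 0.0
```

Call:
{"fn": "drive_tool", "kwargs": {"motion": [{"dx": 0, "dy": 0, "dz": 0, "rx": 0, "ry": 0, "rz": 0}, {"dx": 0, "dy": 0, "dz": 0, "rx": 0, "ry": 0, "rz": 0}, {"dx": 0, "dy": 0, "dz": 0, "rx": 0, "ry": 0, "rz": 0}, {"dx": 0, "dy": 0, "dz": 0, "rx": 0, "ry": 0, "rz": 0}, {"dx": 0, "dy": 0, "dz": 0, "rx": 0, "ry": 0, "rz": 0}, {"dx": 0, "dy": 0, "dz": 0, "rx": 0, "ry": 0, "rz": 0}, {"dx": 0, "dy": 0, "dz": 0, "rx": 0, "ry": 0, "rz": 0}, {"dx": 0, "dy": 0, "dz": 0, "rx": 0, "ry": 0, "rz": 0}], "gripper": 0, "grip_force": 40}}

```text
time_s: 4.47
ee_pos: [546.9, -223.9, 56.0]
orientation: [[-0.042, 0.999, 0.001], [0.999, 0.042, -0.0], [-0.0, 0.001, -1.0]]
contact_force: [-1.8, 0.5, 8.4]
finger_gap: 33.4
gripper_force: 38.6
```

```bash
python3 look.py w4; python3 -c "
from h import *
plan(547,-224,56,2.8)
cv2.imwrite('pics/top4.png',optics.capture('top'))
a=cv2.imread('pics/top0.png')[215:260,355:415];b=cv2.imread('pics/top4.png')[215:260,355:415]
w=cv2.imread('pics/w4.png')
o=np.zeros((590,800,3),np.uint8);o[:270,:360]=cv2.resize(a,None,fx=6,fy=6,interpolation=2);o[:270,400:760]=cv2.resize(b,None,fx=6,fy=6,interpolation=2)
o[280:580,:400]=cv2.resize(w,(400,300));cv2.imwrite('pics/c4.png',o)"
```

```text
t 4.52 p [ 546.9 -224.    56. ] turn [ 0.0005  0.0004 -0.0069] shift [-0.005  0.013 -0.001] gap 33.2 F [-2.1  1.1  9.1]
```

View pics/c4.png

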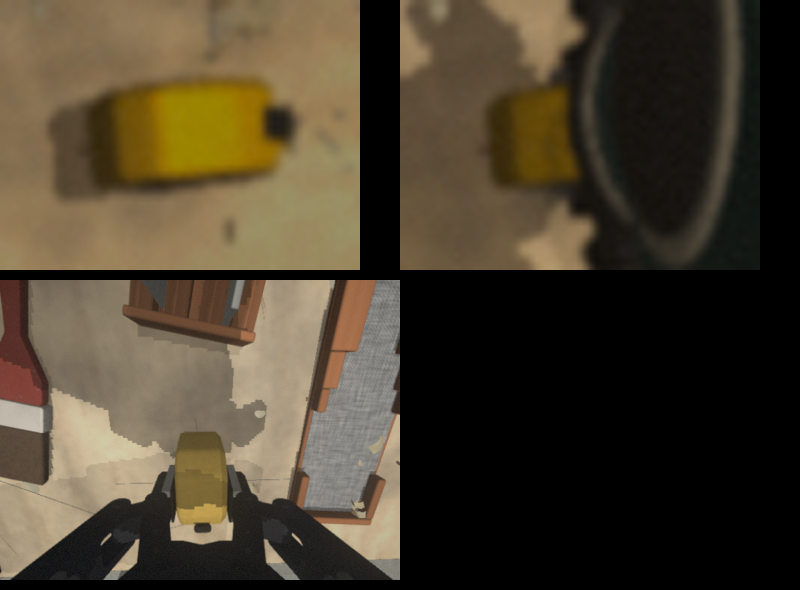

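Call:
{"fn": "drive_tool", "kwargs": {"motion": [{"dx": 0, "dy": 0, "dz": -1.5, "rx": 0, "ry": 0, "rz": 0}, {"dx": 0, "dy": 0, "dz": -3, "rx": 0, "ry": 0, "rz": 0}, {"dx": 0, "dy": 0, "dz": -3, "rx": 0, "ry": 0, "rz": 0}, {"dx": 1, "dy": 0, "dz": -3, "rx": 0, "ry": 0, "rz": 0}, {"dx": 2, "dy": 0, "dz": -1.5, "rx": 0, "ry": 0, "rz": 0}]}}

```text
time_s: 4.98
ee_pos: [546.0, -195.9, 178.6]
orientation: [[-0.039, 0.999, 0.003], [0.999, 0.039, -0.002], [-0.002, 0.003, -1.0]]
contact_force: [0.4, -0.3, -1.1]
finger_gap: 33.4
gripper_force: 40.5
```

Call:
{"fn": "drive_tool", "kwargs": {"motion": [{"dx": 3, "dy": 0.2, "dz": 0, "rx": 0, "ry": 0, "rz": 0}, {"dx": 3, "dy": 0.2, "dz": 0, "rx": 0, "ry": 0, "rz": 0}, {"dx": 3, "dy": 0.2, "dz": 0, "rx": 0, "ry": 0, "rz": 0}, {"dx": 3, "dy": 0.2, "dz": 0, "rx": 0, "ry": 0, "rz": 0}, {"dx": 3, "dy": 0.2, "dz": 0, "rx": 0, "ry": 0, "rz": 0}, {"dx": 3, "dy": 0.2, "dz": 0, "rx": 0, "ry": 0, "rz": 0}, {"dx": 3, "dy": 0.1, "dz": 0, "rx": 0, "ry": 0, "rz": 0.02}, {"dx": 3, "dy": 0, "dz": 0, "rx": 0, "ry": 0, "rz": 0}, {"dx": 1.5, "dy": 0, "dz": 0, "rx": 0, "ry": 0, "rz": 0}, {"dx": 0, "dy": 0, "dz": 0, "rx": 0, "ry": 0, "rz": 0}, {"dx": 0, "dy": 0, "dz": 0, "rx": 0, "ry": 0, "rz": 0}, {"dx": 0, "dy": 0, "dz": 0, "rx": 0, "ry": 0, "rz": 0}]}}

```text
time_s: 5.98
ee_pos: [548.5, 60.7, 175.2]
orientation: [[-0.021, 1.0, -0.0], [1.0, 0.021, -0.0], [-0.0, -0.0, -1.0]]
contact_force: [-0.7, -0.1, -1.8]
finger_gap: 33.3
gripper_force: 40.5
```

```bash
python3 look.py w5; python3 -c "
from h import *
plan(548,116,62.5,1.4)"
```

```text
t 6.03 p [548.5  60.3 175.2] turn [-0.0003  0.0004 -0.0037] shift [ 5.565  0.082 11.272] gap 33.5 F [-0.4 -0.7 -2.3]
```

View pics/w5.png

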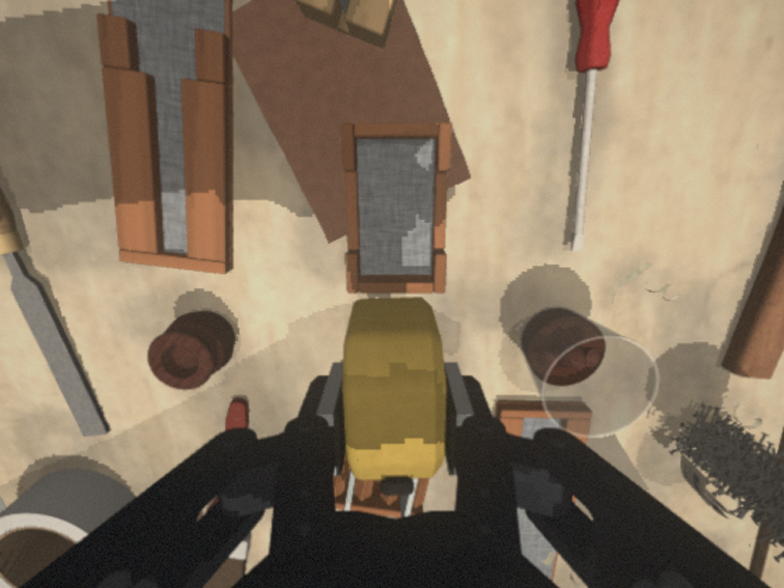

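```bash
python3 -c "
from h import *
np.set_printoptions(precision=1,suppress=True)
c=cam('wrist',np.load('pics/w5.npz'))
P=lambda l:np.array(l,float)/1.4
r=onz(c,P([(343,124),(452,123),(444,292),(348,293)]),28);print('box',r,r.mean(0))
print('drvtray far',onz(c,P([(120,248),(230,268)]),16))
print('neck,tip',onz(c,P([(593,68),(576,247)]),11.5))"
```

```text
box [[516.9 163.   28. ]
 [581.8 165.   28. ]
 [583.5  59.6  28. ]
 [518.3  57.4  28. ]] [550.1 111.3  28. ]
drvtray far [[362.4  82.3  16. ]
 [435.4  70.   16. ]]
neck,tip [[667.2 198.6  11.5]
 [675.2  89.2  11.5]]
```

Call:
{"fn": "drive_tool", "kwargs": {"motion": [{"dx": 2.8, "dy": 0.05, "dz": 0, "rx": 0, "ry": 0, "rz": 0}, {"dx": 2.75, "dy": 0, "dz": 0, "rx": 0, "ry": 0, "rz": 0}, {"dx": 0, "dy": 0, "dz": 2, "rx": 0, "ry": 0, "rz": 0}, {"dx": 0, "dy": 0, "dz": 3, "rx": 0, "ry": 0, "rz": 0}, {"dx": 0, "dy": 0, "dz": 2.5, "rx": 0, "ry": 0, "rz": 0}, {"dx": 0, "dy": 0, "dz": 1.5, "rx": 0, "ry": 0, "rz": 0}, {"dx": 0, "dy": 0, "dz": 1, "rx": 0, "ry": 0, "rz": 0}, {"dx": 0, "dy": 0, "dz": 0.7, "rx": 0, "ry": 0, "rz": 0}, {"dx": 0, "dy": 0, "dz": 0.4, "rx": 0, "ry": 0, "rz": 0}, {"dx": 0, "dy": 0, "dz": 0.1, "rx": 0, "ry": 0, "rz": 0}, {"dx": 0, "dy": 0, "dz": 0, "rx": 0, "ry": 0, "rz": 0}]}}

```text
time_s: 6.95
ee_pos: [548.1, 116.9, 63.8]
orientation: [[-0.022, 1.0, 0.001], [1.0, 0.022, 0.0], [0.0, 0.001, -1.0]]
contact_force: [-0.6, -0.7, -3.2]
finger_gap: 33.6
gripper_force: 40.4
```

Call:
{"fn": "drive_tool", "kwargs": {"motion": [{"dx": 0, "dy": 0, "dz": 0.1, "rx": 0, "ry": 0, "rz": 0}, {"dx": 0, "dy": 0, "dz": 0.07, "rx": 0, "ry": 0, "rz": 0}, {"dx": 0, "dy": 0, "dz": 0, "rx": 0, "ry": 0, "rz": 0}, {"dx": 0, "dy": 0, "dz": 0, "rx": 0, "ry": 0, "rz": 0}]}}

```text
time_s: 7.28
ee_pos: [548.2, 117.1, 62.1]
orientation: [[-0.022, 1.0, 0.001], [1.0, 0.022, 0.0], [0.0, 0.001, -1.0]]
contact_force: [0.4, -0.4, 2.4]
finger_gap: 33.3
gripper_force: 40.8
```

Call:
{"fn": "drive_tool", "kwargs": {"motion": [{"dx": 0, "dy": 0, "dz": 0, "rx": 0, "ry": 0, "rz": 0}, {"dx": 0, "dy": 0, "dz": 0, "rx": 0, "ry": 0, "rz": 0}, {"dx": 0, "dy": 0, "dz": 0, "rx": 0, "ry": 0, "rz": 0}, {"dx": 0, "dy": 0, "dz": 0, "rx": 0, "ry": 0, "rz": 0}, {"dx": 0, "dy": 0, "dz": 0, "rx": 0, "ry": 0, "rz": 0}, {"dx": 0, "dy": 0, "dz": 0, "rx": 0, "ry": 0, "rz": 0}, {"dx": 0, "dy": 0, "dz": -2, "rx": 0, "ry": 0, "rz": 0}, {"dx": 0, "dy": 0, "dz": -3, "rx": 0, "ry": 0, "rz": 0}, {"dx": 0, "dy": 0, "dz": -3, "rx": 0, "ry": 0, "rz": 0}, {"dx": 0, "dy": 0, "dz": -3, "rx": 0, "ry": 0, "rz": 0}, {"dx": 0, "dy": 0, "dz": -3, "rx": 0, "ry": 0, "rz": 0}, {"dx": 0, "dy": 0, "dz": 0, "rx": 0, "ry": 0, "rz": 0.1}], "gripper": 1}}

```text
time_s: 8.28
ee_pos: [549.7, 117.7, 207.0]
orientation: [[0.076, 0.997, 0.007], [0.997, -0.076, 0.001], [0.002, 0.007, -1.0]]
contact_force: [-0.2, 0.9, 0.9]
finger_gap: 85.3
gripper_force: 0.0
```

```bash
python3 -c "
from h import *
plan(528.7,225,220,-14.8)"
```

```text
t 8.28 p [549.7 117.7 207. ] turn [ 0.0064 -0.0023  0.1827] shift [ 9.835 -4.772 -1.302] gap 85.3 F [-0.2  0.9  0.9]
```

Call:
{"fn": "drive_tool", "kwargs": {"motion": [{"dx": 0, "dy": 0, "dz": 0, "rx": 0, "ry": 0, "rz": 0.09}, {"dx": 0, "dy": 0, "dz": 0, "rx": 0, "ry": 0, "rz": 0.09}, {"dx": 2.4, "dy": -1.2, "dz": 0, "rx": 0, "ry": 0, "rz": 0}, {"dx": 2.5, "dy": -1.2, "dz": 0, "rx": 0, "ry": 0, "rz": 0}, {"dx": 2.5, "dy": -1.2, "dz": 0, "rx": 0, "ry": 0, "rz": 0}, {"dx": 2.4, "dy": -1.2, "dz": 0, "rx": 0, "ry": 0, "rz": 0}, {"dx": 0, "dy": 0, "dz": 0, "rx": 0, "ry": 0, "rz": 0}, {"dx": 0, "dy": 0, "dz": 0, "rx": 0, "ry": 0, "rz": 0}, {"dx": 0, "dy": 0, "dz": 0, "rx": 0, "ry": 0, "rz": 0}]}}

```text
time_s: 9.03
ee_pos: [526.5, 223.4, 201.5]
orientation: [[0.255, 0.967, -0.0], [0.967, -0.255, -0.0], [-0.0, -0.0, -1.0]]
contact_force: [-0.8, -0.9, -0.5]
finger_gap: 85.3
gripper_force: 0.0
```

```bash
python3 look.py w6; python3 -c "
from h import *
plan(528.7,260,93,-14.8)"
```

```text
t 9.08 p [526.7 223.  201.5] turn [-0.      0.0005 -0.0007] shift [ 3.634 -0.749 10.846] gap 85.3 F [ 0.2 -0.7  0.3]
```

View pics/w6.png

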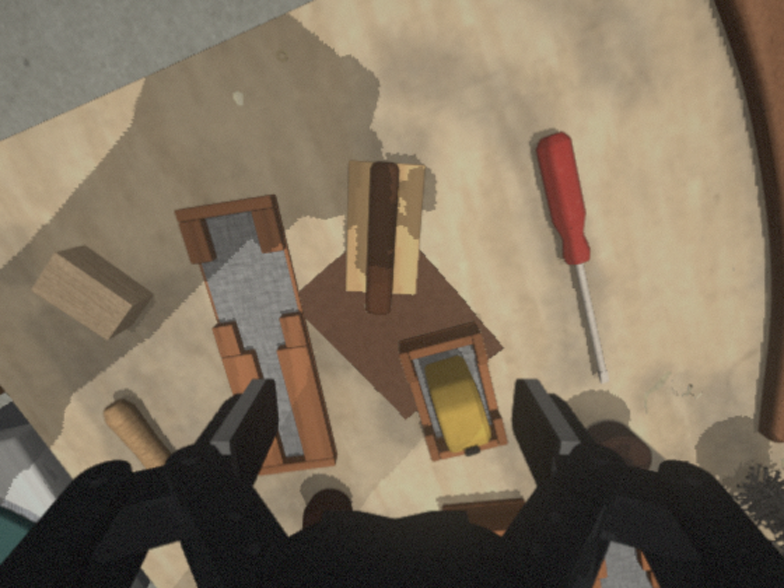

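```bash
python3 -c "
from h import *
np.set_printoptions(precision=1,suppress=True)
c=cam('wrist',np.load('pics/w6.npz'))
P=lambda l:np.array(l,float)/1.4
r=onz(c,P([(384,163),(378,312),(371,200),(397,200),(367,290),(392,290)]),85);print('scr',r,r[:2].mean(0),np.degrees(np.arctan2(*(r[0]-r[1])[:2])))
r=onz(c,P([(347,160),(424,166),(418,295),(347,293)]),30);print('blk',r,r.mean(0))
r=onz(c,P([(176,210),(275,196),(336,463)]),16);print('dt',r,(r[0]+r[2])/2)
print('drv',onz(c,P([(552,133),(577,262),(603,380)]),11.5))"
```

```text
scr [[543.2 303.2  85. ]
 [517.  221.1  85. ]
 [531.  286.2  85. ]
 [545.  282.5  85. ]
 [514.4 236.3  85. ]
 [528.9 232.5  85. ]] [530.1 262.2  85. ] 17.649480674293724
blk [[518.5 311.8  30. ]
 [567.4 295.   30. ]
 [542.  207.7  30. ]
 [491.4 222.6  30. ]] [529.8 259.2  30. ]
dt [[387.2 310.7  16. ]
 [459.8 302.   16. ]
 [432.7  67.8  16. ]] [409.9 189.2  16. ]
drv [[659.7 292.9  11.5]
 [665.8 196.4  11.5]
 [674.8  88.5  11.5]]
```

Call:
{"fn": "drive_tool", "kwargs": {"motion": [{"dx": 1.9, "dy": -0.4, "dz": 0, "rx": 0, "ry": 0, "rz": 0.02}, {"dx": 1.85, "dy": -0.4, "dz": 2, "rx": 0, "ry": 0, "rz": 0}, {"dx": 0, "dy": 0, "dz": 3, "rx": 0, "ry": 0, "rz": 0}, {"dx": 0, "dy": 0, "dz": 3, "rx": 0, "ry": 0, "rz": 0}, {"dx": 0, "dy": 0, "dz": 2, "rx": 0, "ry": 0, "rz": 0}, {"dx": 0, "dy": 0, "dz": 0.8, "rx": 0, "ry": 0, "rz": 0}, {"dx": 0, "dy": 0, "dz": 0, "rx": 0, "ry": 0, "rz": 0}, {"dx": 0, "dy": 0, "dz": 0, "rx": 0, "ry": 0, "rz": 0}]}}

```text
time_s: 9.75
ee_pos: [529.1, 261.9, 94.4]
orientation: [[0.275, 0.961, 0.0], [0.961, -0.275, 0.0], [0.0, 0.0, -1.0]]
contact_force: [-0.0, 0.1, 0.9]
finger_gap: 85.4
gripper_force: 0.0
```

Call:
{"fn": "drive_tool", "kwargs": {"motion": [{"dx": 0, "dy": 0, "dz": 0, "rx": 0, "ry": 0, "rz": 0}, {"dx": 0, "dy": 0, "dz": 0, "rx": 0, "ry": 0, "rz": 0}, {"dx": 0, "dy": 0, "dz": 0, "rx": 0, "ry": 0, "rz": 0}, {"dx": 0, "dy": 0, "dz": 0, "rx": 0, "ry": 0, "rz": 0}, {"dx": 0, "dy": 0, "dz": 0, "rx": 0, "ry": 0, "rz": 0}, {"dx": 0, "dy": 0, "dz": 0, "rx": 0, "ry": 0, "rz": 0}, {"dx": 0, "dy": 0, "dz": 0, "rx": 0, "ry": 0, "rz": 0}, {"dx": 0, "dy": 0, "dz": 0, "rx": 0, "ry": 0, "rz": 0}, {"dx": 0, "dy": 0, "dz": 0, "rx": 0, "ry": 0, "rz": 0}, {"dx": 0, "dy": 0, "dz": 0, "rx": 0, "ry": 0, "rz": 0}], "gripper": 0, "grip_force": 60}}

```text
time_s: 10.58
ee_pos: [528.9, 262.4, 94.1]
orientation: [[0.275, 0.962, 0.001], [0.962, -0.275, 0.0], [0.0, 0.001, -1.0]]
contact_force: [-1.5, -0.6, 6.9]
finger_gap: 14.7
gripper_force: 58.8
```

Call:
{"fn": "drive_tool", "kwargs": {"motion": [{"dx": 0, "dy": 0, "dz": -1, "rx": 0, "ry": 0, "rz": 0}, {"dx": 0, "dy": 0, "dz": -1, "rx": 0, "ry": 0, "rz": 0}, {"dx": 0, "dy": 0, "dz": -1.5, "rx": 0, "ry": 0, "rz": 0}, {"dx": 0, "dy": 0, "dz": -2.5, "rx": 0, "ry": 0, "rz": 0}, {"dx": 0, "dy": 0, "dz": -3, "rx": 0, "ry": 0, "rz": 0}, {"dx": 0, "dy": 0, "dz": 0, "rx": 0, "ry": 0, "rz": -0.07}, {"dx": 0, "dy": 0, "dz": 0, "rx": 0, "ry": 0, "rz": -0.07}]}}

```text
time_s: 11.17
ee_pos: [529.3, 262.8, 186.5]
orientation: [[0.135, 0.991, 0.004], [0.991, -0.135, 0.001], [0.002, 0.003, -1.0]]
contact_force: [-0.7, -0.1, -2.3]
finger_gap: 14.7
gripper_force: 58.2
```

Call:
{"fn": "drive_tool", "kwargs": {"motion": [{"dx": -3.3, "dy": 0.59, "dz": 0, "rx": 0, "ry": 0, "rz": 0}, {"dx": -3.3, "dy": 0.59, "dz": 0, "rx": 0, "ry": 0, "rz": 0}, {"dx": -3.3, "dy": 0.59, "dz": 0, "rx": 0, "ry": 0, "rz": 0}, {"dx": -3.3, "dy": 0.59, "dz": 0, "rx": 0, "ry": 0, "rz": 0}, {"dx": -3.3, "dy": 0.59, "dz": 0, "rx": 0, "ry": 0, "rz": 0}, {"dx": -3.3, "dy": 0.59, "dz": 0, "rx": 0, "ry": 0, "rz": 0}, {"dx": -3.3, "dy": 0.59, "dz": 0, "rx": 0, "ry": 0, "rz": 0}, {"dx": -3.3, "dy": 0.59, "dz": 0, "rx": 0, "ry": 0, "rz": 0}, {"dx": -3.3, "dy": 0.59, "dz": 0, "rx": 0, "ry": 0, "rz": 0}, {"dx": -3.3, "dy": 0.59, "dz": 0, "rx": 0, "ry": 0, "rz": 0}, {"dx": -3.3, "dy": 0.59, "dz": 0, "rx": 0, "ry": 0, "rz": 0}, {"dx": -3.3, "dy": 0.59, "dz": 0, "rx": 0, "ry": 0, "rz": 0}]}}

```text
time_s: 12.17
ee_pos: [544.2, -141.4, 184.7]
orientation: [[0.137, 0.991, 0.001], [0.991, -0.137, -0.0], [-0.0, 0.001, -1.0]]
contact_force: [0.8, 0.4, -1.8]
finger_gap: 14.7
gripper_force: 58.1
```

Call:
{"fn": "drive_tool", "kwargs": {"motion": [{"dx": 0, "dy": 0, "dz": 0, "rx": 0, "ry": 0, "rz": 0}, {"dx": 0, "dy": 0, "dz": 0, "rx": 0, "ry": 0, "rz": 0}, {"dx": 0, "dy": 0, "dz": 0, "rx": 0, "ry": 0, "rz": 0}]}}

```text
time_s: 12.42
ee_pos: [544.3, -139.3, 184.2]
orientation: [[0.137, 0.991, 0.001], [0.991, -0.137, 0.0], [0.0, 0.0, -1.0]]
contact_force: [-0.1, -0.5, -2.0]
finger_gap: 14.8
gripper_force: 58.1
```

```bash
python3 look.py w7; python3 -c "
from h import *
plan(543,-73,150,-8.1)"
```

```text
t 12.47 p [ 544.4 -138.7  184.2] turn [ 0.0004 -0.0004  0.0046] shift [ 6.482 -1.063  3.417] gap 14.6 F [-0.1 -0.4 -0.8]
```

View pics/w7.png

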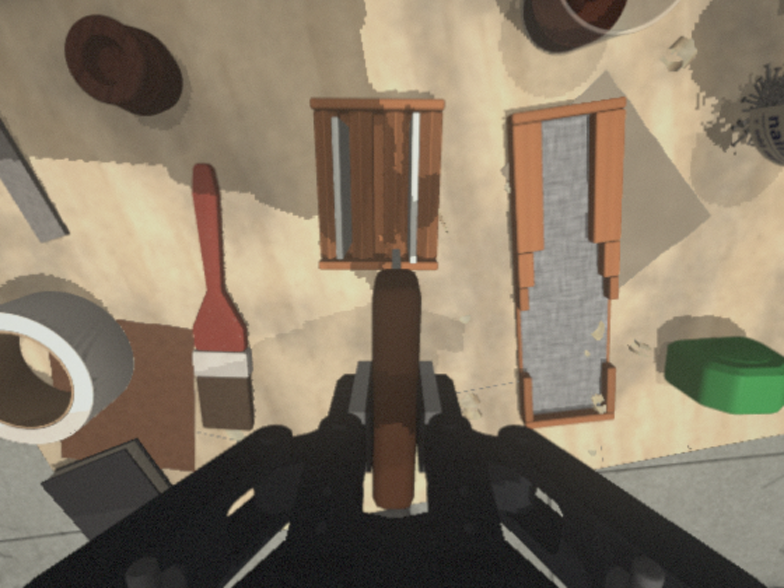

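```bash
python3 -c "
from h import *
np.set_printoptions(precision=1,suppress=True)
o=np.load('pics/w7.npz');c=cam('wrist',o)
P=lambda l:np.array(l,float)/1.4
loc=lambda r:(r-o['ee_pos'])@o['orientation']
r=onz(c,P([(310,104),(445,104),(438,267),(319,267)]),36);print('rack',r,r.mean(0));print(loc(r),loc(r).mean(0))
print('blades local',loc(onz(c,P([(335,118),(415,113),(413,262),(340,258)]),62)))
z=o['ee_pos'][2]-9
print('scr in hand',loc(onz(c,P([(397,272),(393,508)]),z)), 'blade low edge',loc(onz(c,P([(396,262)]),o['ee_pos'][2]-88)))
r=onz(c,P([(512,115),(625,97),(613,418),(528,427)]),16);print('bt',r,r.mean(0))
r=onz(c,P([(203,164),(193,352),(248,352),(197,375),(252,375)]),8);print('brush',r,r[1:].mean(0))
"
```

```text
rack [[ 512.2  -19.5   36. ]
 [ 591.   -30.4   36. ]
 [ 576.8 -127.9   36. ]
 [ 498.1 -117.1   36. ]] [544.5 -73.7  36. ]
[[114.1 -48.4 148.3]
 [114.2  31.2 148.3]
 [ 15.6  30.6 148.3]
 [ 15.6 -48.9 148.2]] [ 64.9  -8.9 148.3]
blades local [[104.1 -30.6 122.3]
 [106.6  12.4 122.3]
 [ 25.1  12.6 122.3]
 [ 27.5 -31.1 122.2]]
scr in hand [[ 48.1   2.2   9. ]
 [-47.3   0.9   9. ]] blade low edge [[33.   2.2 88. ]]
bt [[ 635.4  -40.5   16. ]
 [ 706.   -40.1   16. ]
 [ 705.9 -277.8   16. ]
 [ 637.4 -277.3   16. ]] [ 671.2 -158.9   16. ]
brush [[ 428.   -41.9    8. ]
 [ 380.3 -177.2    8. ]
 [ 423.1 -183.2    8. ]
 [ 377.6 -197.4    8. ]
 [ 421.2 -203.5    8. ]] [ 400.6 -190.3    8. ]
```

Call:
{"fn": "drive_tool", "kwargs": {"motion": [{"dx": 2.2, "dy": -0.36, "dz": 0, "rx": 0, "ry": 0, "rz": 0}, {"dx": 2.2, "dy": -0.36, "dz": 0, "rx": 0, "ry": 0, "rz": 0}, {"dx": 2.05, "dy": -0.36, "dz": 0, "rx": 0, "ry": 0, "rz": 0}, {"dx": 0, "dy": 0, "dz": 1.5, "rx": 0, "ry": 0, "rz": 0}, {"dx": 0, "dy": 0, "dz": 2, "rx": 0, "ry": 0, "rz": 0}, {"dx": 0, "dy": 0, "dz": 1.5, "rx": 0, "ry": 0, "rz": 0}, {"dx": 0, "dy": 0, "dz": 0.7, "rx": 0, "ry": 0, "rz": 0}, {"dx": 0, "dy": 0, "dz": 0, "rx": 0, "ry": 0, "rz": 0}, {"dx": 0, "dy": 0, "dz": 0, "rx": 0, "ry": 0, "rz": 0}, {"dx": 0, "dy": 0, "dz": 0, "rx": 0, "ry": 0, "rz": 0}]}}

```text
time_s: 13.3
ee_pos: [543.0, -74.1, 127.6]
orientation: [[0.137, 0.991, 0.001], [0.991, -0.137, -0.0], [0.0, 0.001, -1.0]]
contact_force: [0.1, 0.6, -0.5]
finger_gap: 14.9
gripper_force: 58.2
```

```bash
python3 look.py w8; python3 -c "
from h import *
cv2.imwrite('pics/s8.png',optics.capture('side'))
plan(542.6,-73,94,-8)
a=cv2.imread('pics/s8.png')[160:250,280:370];b=cv2.imread('pics/w8.png')
o=np.zeros((590,800,3),np.uint8);o[:360,:360]=cv2.resize(a,None,fx=4,fy=4,interpolation=2);o[:588,370:800]=b[:,180:610]
cv2.imwrite('pics/c8.png',o)"
```

```text
t 13.4 p [542.9 -74.3 127.5] turn [0.0013 0.     0.0017] shift [ 0.125 -0.048  3.35 ] gap 14.8 F [-0.4 -0.1 -0.6]
```

View pics/c8.png

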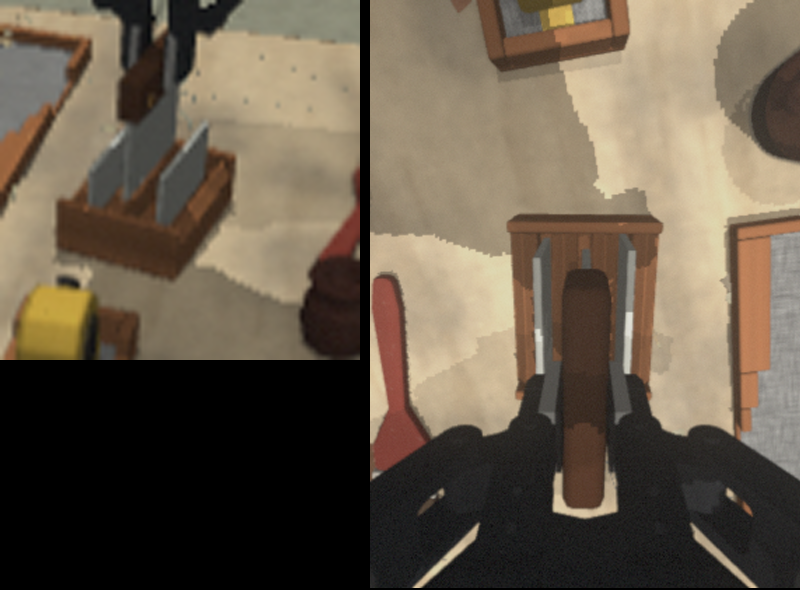

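Call:
{"fn": "drive_tool", "kwargs": {"motion": [{"dx": 0.05, "dy": 0, "dz": 0.4, "rx": 0, "ry": 0, "rz": 0}, {"dx": 0.05, "dy": 0, "dz": 0.4, "rx": 0, "ry": 0, "rz": 0}, {"dx": 0, "dy": 0, "dz": 0.4, "rx": 0, "ry": 0, "rz": 0}, {"dx": 0, "dy": 0, "dz": 0.4, "rx": 0, "ry": 0, "rz": 0}, {"dx": 0, "dy": 0, "dz": 0.4, "rx": 0, "ry": 0, "rz": 0}, {"dx": 0, "dy": 0, "dz": 0, "rx": 0, "ry": 0, "rz": 0}]}}

```text
time_s: 13.9
ee_pos: [542.1, -73.3, 105.6]
orientation: [[0.138, 0.99, -0.001], [0.99, -0.138, 0.0], [0.0, -0.001, -1.0]]
contact_force: [-0.6, -0.1, -1.7]
finger_gap: 14.8
gripper_force: 58.2
```

Call:
{"fn": "drive_tool", "kwargs": {"motion": [{"dx": 0, "dy": 0, "dz": 0.4, "rx": 0, "ry": 0, "rz": 0}, {"dx": 0, "dy": 0, "dz": 0.4, "rx": 0, "ry": 0, "rz": 0}, {"dx": 0, "dy": 0, "dz": 0.25, "rx": 0, "ry": 0, "rz": 0}, {"dx": 0, "dy": 0, "dz": 0.05, "rx": 0, "ry": 0, "rz": 0}, {"dx": 0, "dy": 0, "dz": 0, "rx": 0, "ry": 0, "rz": 0}, {"dx": 0, "dy": 0, "dz": 0, "rx": 0, "ry": 0, "rz": 0}]}}

```text
time_s: 14.4
ee_pos: [542.6, -73.3, 95.6]
orientation: [[0.138, 0.991, 0.0], [0.991, -0.138, 0.0], [0.0, -0.0, -1.0]]
contact_force: [0.6, 0.2, -0.5]
finger_gap: 14.9
gripper_force: 58.2
```

Call:
{"fn": "drive_tool", "kwargs": {"motion": [{"dx": 0, "dy": 0, "dz": 0.15, "rx": 0, "ry": 0, "rz": 0}, {"dx": 0, "dy": 0, "dz": 0.1, "rx": 0, "ry": 0, "rz": 0}, {"dx": 0, "dy": 0, "dz": 0, "rx": 0, "ry": 0, "rz": 0}, {"dx": 0, "dy": 0, "dz": 0, "rx": 0, "ry": 0, "rz": 0}]}}

```text
time_s: 14.73
ee_pos: [543.1, -73.4, 94.0]
orientation: [[0.138, 0.99, 0.001], [0.99, -0.138, -0.001], [-0.0, 0.001, -1.0]]
contact_force: [-4.7, 0.5, 15.5]
finger_gap: 14.6
gripper_force: 60.5
```

Call:
{"fn": "drive_tool", "kwargs": {"motion": [{"dx": 0, "dy": 0, "dz": 0, "rx": 0, "ry": 0, "rz": 0}, {"dx": 0, "dy": 0, "dz": 0, "rx": 0, "ry": 0, "rz": 0}, {"dx": 0, "dy": 0, "dz": 0, "rx": 0, "ry": 0, "rz": 0}, {"dx": 0, "dy": 0, "dz": 0, "rx": 0, "ry": 0, "rz": 0}, {"dx": 0, "dy": 0, "dz": 0, "rx": 0, "ry": 0, "rz": 0}, {"dx": 0, "dy": 0, "dz": 0, "rx": 0, "ry": 0, "rz": 0}, {"dx": 0, "dy": 0, "dz": 0, "rx": 0, "ry": 0, "rz": 0}, {"dx": 0, "dy": 0, "dz": -1, "rx": 0, "ry": 0, "rz": 0}, {"dx": 0, "dy": 0, "dz": -2, "rx": 0, "ry": 0, "rz": 0}, {"dx": 0, "dy": 0, "dz": -3, "rx": 0, "ry": 0, "rz": 0}, {"dx": 0, "dy": 0, "dz": -3, "rx": 0, "ry": 0, "rz": 0}, {"dx": 0, "dy": 0, "dz": -2, "rx": 0, "ry": 0, "rz": 0}], "gripper": 1, "grip_force": 40}}

```text
time_s: 15.73
ee_pos: [543.1, -73.1, 206.4]
orientation: [[0.137, 0.991, 0.002], [0.991, -0.137, -0.0], [0.0, 0.002, -1.0]]
contact_force: [0.7, -0.9, 1.1]
finger_gap: 85.4
gripper_force: 0.0
```

```bash
python3 -c "
from h import *
plan(398.4,-190.4,150,-10.4)
plan(398.4,-190.4,27,-10.4)"
```

```text
t 15.73 p [543.1 -73.1 206.4] turn [ 0.0022 -0.0002  0.0439] shift [-14.146 -12.113   5.641] gap 85.4 F [ 0.7 -0.9  1.1]
t 15.73 p [543.1 -73.1 206.4] turn [ 0.0022 -0.0002  0.0439] shift [-14.146 -12.113  17.941] gap 85.4 F [ 0.7 -0.9  1.1]
```

```bash
python3 -c "
from h import *
np.set_printoptions(precision=1,suppress=True)
t=cam('top')
print(onz(t,np.array([(513,486),(548,510),(570,500),(640,480)])/1.42857,45))"
```

```text
[[ 328.3 -164.8   45. ]
 [ 293.5 -216.3   45. ]
 [ 307.8 -249.2   45. ]
 [ 336.2 -354.8   45. ]]
```

Call:
{"fn": "drive_tool", "kwargs": {"motion": [{"dx": 0, "dy": 0, "dz": 0, "rx": 0, "ry": 0, "rz": 0.044}, {"dx": -2.8, "dy": -2.4, "dz": 0, "rx": 0, "ry": 0, "rz": 0}, {"dx": -2.8, "dy": -2.4, "dz": 0, "rx": 0, "ry": 0, "rz": 0}, {"dx": -2.8, "dy": -2.4, "dz": 0, "rx": 0, "ry": 0, "rz": 0}, {"dx": -2.8, "dy": -2.4, "dz": 0, "rx": 0, "ry": 0, "rz": 0}, {"dx": -2.9, "dy": -2.45, "dz": 0, "rx": 0, "ry": 0, "rz": 0}, {"dx": 0, "dy": 0, "dz": 0, "rx": 0, "ry": 0, "rz": 0}, {"dx": 0, "dy": 0, "dz": 0, "rx": 0, "ry": 0, "rz": 0}, {"dx": 0, "dy": 0, "dz": 0, "rx": 0, "ry": 0, "rz": 0}], "gripper": 0.8}}

```text
time_s: 16.48
ee_pos: [398.9, -190.1, 203.8]
orientation: [[0.181, 0.983, 0.001], [0.983, -0.181, -0.0], [-0.0, 0.001, -1.0]]
contact_force: [0.2, 0.5, -0.0]
finger_gap: 68.5
gripper_force: 0.0
```

```bash
python3 look.py w9; python3 -c "
from h import *
plan(398.4,-190.4,27,-10.4)"
```

```text
t 16.53 p [ 399.2 -189.7  203.6] turn [ 0.0008 -0.0001  0.0004] shift [-0.082 -0.071 17.658] gap 68.2 F [ 0.1 -0.4  0.3]
```

View pics/w9.png

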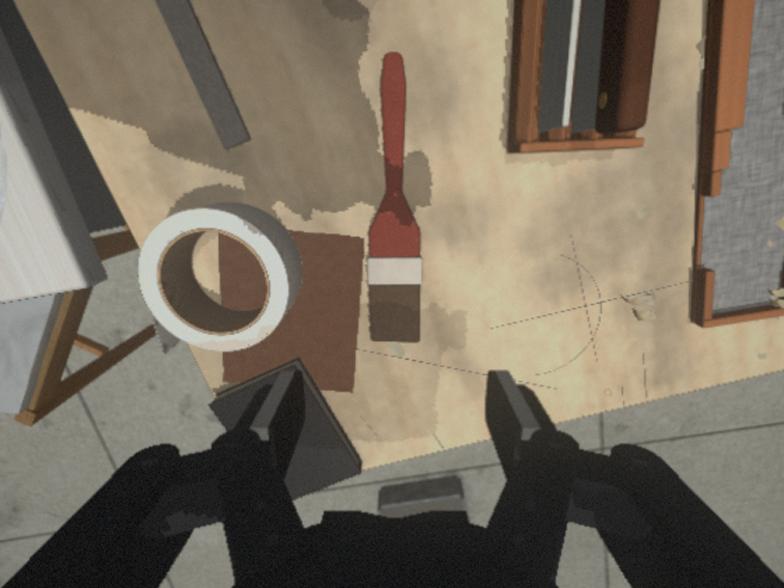

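Call:
{"fn": "drive_tool", "kwargs": {"motion": [{"dx": -0.08, "dy": -0.05, "dz": 2, "rx": 0, "ry": 0, "rz": 0}, {"dx": 0, "dy": 0, "dz": 3, "rx": 0, "ry": 0, "rz": 0}, {"dx": 0, "dy": 0, "dz": 3.5, "rx": 0, "ry": 0, "rz": 0}, {"dx": 0, "dy": 0, "dz": 3.5, "rx": 0, "ry": 0, "rz": 0}, {"dx": 0, "dy": 0, "dz": 2.5, "rx": 0, "ry": 0, "rz": 0}, {"dx": 0, "dy": 0, "dz": 1.5, "rx": 0, "ry": 0, "rz": 0}, {"dx": 0, "dy": 0, "dz": 1, "rx": 0, "ry": 0, "rz": 0}, {"dx": 0, "dy": 0, "dz": 0.5, "rx": 0, "ry": 0, "rz": 0}, {"dx": 0, "dy": 0, "dz": 0, "rx": 0, "ry": 0, "rz": 0}, {"dx": 0, "dy": 0, "dz": 0, "rx": 0, "ry": 0, "rz": 0}]}}

```text
time_s: 17.37
ee_pos: [398.6, -190.8, 28.7]
orientation: [[0.18, 0.984, 0.001], [0.984, -0.18, -0.0], [-0.0, 0.001, -1.0]]
contact_force: [-0.5, 0.4, -0.3]
finger_gap: 68.4
gripper_force: 0.0
```

```bash
python3 -c "
from h import *
plan(398.4,-190.4,26,-10.4)"
```

```text
t 17.37 p [ 398.6 -190.8   28.7] turn [0.0007 0.     0.0001] shift [ 0.033 -0.022  0.269] gap 68.4 F [-0.5  0.4 -0.3]
```

Call:
{"fn": "drive_tool", "kwargs": {"motion": [{"dx": 0, "dy": 0, "dz": 0, "rx": 0, "ry": 0, "rz": 0}, {"dx": 0, "dy": 0, "dz": 0, "rx": 0, "ry": 0, "rz": 0}, {"dx": 0, "dy": 0, "dz": 0.1, "rx": 0, "ry": 0, "rz": 0}, {"dx": 0, "dy": 0, "dz": 0.1, "rx": 0, "ry": 0, "rz": 0}, {"dx": 0, "dy": 0, "dz": 0.1, "rx": 0, "ry": 0, "rz": 0}, {"dx": 0, "dy": 0, "dz": 0, "rx": 0, "ry": 0, "rz": 0}], "gripper": 0.6}}

```text
time_s: 17.87
ee_pos: [397.8, -190.9, 25.0]
orientation: [[0.181, 0.983, -0.0], [0.983, -0.181, 0.0], [0.0, -0.0, -1.0]]
contact_force: [0.5, -0.5, 0.0]
finger_gap: 51.1
gripper_force: 0.0
```

Call:
{"fn": "drive_tool", "kwargs": {"motion": [{"dx": 0, "dy": 0, "dz": 0.1, "rx": 0, "ry": 0, "rz": 0}, {"dx": 0, "dy": 0, "dz": 0.1, "rx": 0, "ry": 0, "rz": 0}, {"dx": 0, "dy": 0, "dz": 0, "rx": 0, "ry": 0, "rz": 0}, {"dx": 0, "dy": 0, "dz": 0, "rx": 0, "ry": 0, "rz": 0}]}}

```text
time_s: 18.2
ee_pos: [397.8, -190.9, 23.0]
orientation: [[0.181, 0.983, -0.0], [0.983, -0.181, 0.0], [0.0, -0.0, -1.0]]
contact_force: [0.1, -0.8, -0.4]
finger_gap: 51.5
gripper_force: 0.0
```

Call:
{"fn": "drive_tool", "kwargs": {"motion": [{"dx": 0, "dy": 0, "dz": 0, "rx": 0, "ry": 0, "rz": 0}, {"dx": 0, "dy": 0, "dz": 0, "rx": 0, "ry": 0, "rz": 0}, {"dx": 0, "dy": 0, "dz": 0, "rx": 0, "ry": 0, "rz": 0}, {"dx": 0, "dy": 0, "dz": 0, "rx": 0, "ry": 0, "rz": 0}, {"dx": 0, "dy": 0, "dz": 0, "rx": 0, "ry": 0, "rz": 0}, {"dx": 0, "dy": 0, "dz": 0, "rx": 0, "ry": 0, "rz": 0}], "gripper": 0, "grip_force": 40}}

```text
time_s: 18.7
ee_pos: [398.2, -191.0, 23.4]
orientation: [[0.181, 0.984, 0.0], [0.984, -0.181, -0.0], [-0.0, 0.0, -1.0]]
contact_force: [-1.2, 0.5, 7.3]
finger_gap: 41.9
gripper_force: 42.3
```

Call:
{"fn": "drive_tool", "kwargs": {"motion": [{"dx": 0, "dy": 0, "dz": -1, "rx": 0, "ry": 0, "rz": 0}, {"dx": 0, "dy": 0, "dz": -2.5, "rx": 0, "ry": 0, "rz": 0}, {"dx": 0, "dy": 0, "dz": -3.5, "rx": 0, "ry": 0, "rz": 0}, {"dx": 0, "dy": 0, "dz": -3.5, "rx": 0, "ry": 0, "rz": 0}, {"dx": 0, "dy": 0, "dz": -3, "rx": 0, "ry": 0, "rz": 0}, {"dx": 0, "dy": 0, "dz": -2.2, "rx": 0, "ry": 0, "rz": 0}, {"dx": 0, "dy": 0, "dz": 0, "rx": 0, "ry": 0, "rz": -0.06}, {"dx": 0, "dy": 0, "dz": 0, "rx": 0, "ry": 0, "rz": -0.065}, {"dx": 0, "dy": 0, "dz": 0, "rx": 0, "ry": 0, "rz": -0.06}]}}

```text
time_s: 19.45
ee_pos: [397.8, -190.9, 181.1]
orientation: [[-0.006, 1.0, 0.001], [1.0, 0.006, -0.001], [-0.001, 0.001, -1.0]]
contact_force: [-0.3, -0.3, -0.6]
finger_gap: 41.8
gripper_force: 41.2
```

```bash
python3 -c "
from h import *
plan(668.8,-203.3,150,0.2)"
```

```text
t 19.45 p [ 397.8 -190.9  181.1] turn [0.0008 0.0008 0.0028] shift [-1.332 27.094  3.114] gap 41.8 F [-0.3 -0.3 -0.6]
```

Call:
{"fn": "drive_tool", "kwargs": {"motion": [{"dx": 0, "dy": 3, "dz": 0, "rx": 0, "ry": 0, "rz": 0}, {"dx": 0, "dy": 3, "dz": 0, "rx": 0, "ry": 0, "rz": 0}, {"dx": 0, "dy": 3, "dz": 0, "rx": 0, "ry": 0, "rz": 0}, {"dx": 0, "dy": 3, "dz": 0, "rx": 0, "ry": 0, "rz": 0}, {"dx": -0.3, "dy": 3, "dz": 0, "rx": 0, "ry": 0, "rz": 0}, {"dx": -0.3, "dy": 3, "dz": 0, "rx": 0, "ry": 0, "rz": 0}, {"dx": -0.3, "dy": 3, "dz": 0, "rx": 0, "ry": 0, "rz": 0}, {"dx": -0.3, "dy": 3, "dz": 0, "rx": 0, "ry": 0, "rz": 0}, {"dx": -0.1, "dy": 3.05, "dz": 0, "rx": 0, "ry": 0, "rz": 0}, {"dx": 0, "dy": 0, "dz": 0, "rx": 0, "ry": 0, "rz": 0}, {"dx": 0, "dy": 0, "dz": 0, "rx": 0, "ry": 0, "rz": 0}, {"dx": 0, "dy": 0, "dz": 0, "rx": 0, "ry": 0, "rz": 0}]}}

```text
time_s: 20.45
ee_pos: [667.8, -203.0, 180.2]
orientation: [[-0.003, 1.0, -0.001], [1.0, 0.003, 0.0], [0.0, -0.001, -1.0]]
contact_force: [-0.5, -0.5, -0.5]
finger_gap: 42.3
gripper_force: 41.2
```

```bash
python3 look.py w10; python3 -c "
from h import *
np.set_printoptions(precision=1,suppress=True)
plan(668.8,-203.3,28,0.2)
im=cv2.imread('pics/w10.png');h=cv2.cvtColor(im,cv2.COLOR_BGR2HSV)
m=cv2.inRange(h,(0,120,40),(8,255,140))
for r in range(60,420,30):
  x=np.where(m[r,250:560])[0]+250; print(r,(x.min(),x.max(),len(x)) if len(x) else None, end=' ')
"
```

```text
t 20.5 p [ 667.6 -203.2  180.4] turn [-0. -0. -0.] shift [-0.   0.1 15.2] gap 41.8 F [-0.1  0.4 -1.2]
60 (np.int64(369), np.int64(422), 54) 90 (np.int64(370), np.int64(420), 51) 120 (np.int64(371), np.int64(418), 48) 150 (np.int64(375), np.int64(416), 42) 180 (np.int64(377), np.int64(414), 38) 210 (np.int64(379), np.int64(412), 34) 240 (np.int64(371), np.int64(419), 49) 270 (np.int64(358), np.int64(432), 70) 300 (np.int64(344), np.int64(446), 99) 330 (np.int64(340), np.int64(450), 105) 360 (np.int64(347), np.int64(444), 83) 390 None
```

Call:
{"fn": "drive_tool", "kwargs": {"motion": [{"dx": 0, "dy": 0.12, "dz": 2, "rx": 0, "ry": 0, "rz": 0}, {"dx": 0, "dy": 0, "dz": 3, "rx": 0, "ry": 0, "rz": 0}, {"dx": 0, "dy": 0, "dz": 3, "rx": 0, "ry": 0, "rz": 0}, {"dx": 0, "dy": 0, "dz": 2.5, "rx": 0, "ry": 0, "rz": 0}, {"dx": 0, "dy": 0, "dz": 1.5, "rx": 0, "ry": 0, "rz": 0}, {"dx": 0, "dy": 0, "dz": 1, "rx": 0, "ry": 0, "rz": 0}, {"dx": 0, "dy": 0, "dz": 0.6, "rx": 0, "ry": 0, "rz": 0}, {"dx": 0, "dy": 0, "dz": 0.4, "rx": 0, "ry": 0, "rz": 0}, {"dx": 0, "dy": 0, "dz": 0.4, "rx": 0, "ry": 0, "rz": 0}, {"dx": 0, "dy": 0, "dz": 0.4, "rx": 0, "ry": 0, "rz": 0}, {"dx": 0, "dy": 0, "dz": 0.2, "rx": 0, "ry": 0, "rz": 0}, {"dx": 0, "dy": 0, "dz": 0, "rx": 0, "ry": 0, "rz": 0}]}}

```text
time_s: 21.5
ee_pos: [669.6, -203.1, 30.1]
orientation: [[-0.003, 1.0, 0.0], [1.0, 0.003, 0.0], [0.0, 0.0, -1.0]]
contact_force: [-0.1, -0.8, -0.0]
finger_gap: 41.9
gripper_force: 41.2
```

Call:
{"fn": "drive_tool", "kwargs": {"motion": [{"dx": 0, "dy": 0, "dz": 0, "rx": 0, "ry": 0, "rz": 0}, {"dx": 0, "dy": 0, "dz": 0, "rx": 0, "ry": 0, "rz": 0}, {"dx": 0, "dy": 0, "dz": 0, "rx": 0, "ry": 0, "rz": 0}]}}

```text
time_s: 21.75
ee_pos: [669.8, -203.1, 30.4]
orientation: [[-0.003, 1.0, 0.0], [1.0, 0.003, -0.0], [-0.0, 0.0, -1.0]]
contact_force: [0.9, 0.5, -1.3]
finger_gap: 42.2
gripper_force: 41.2
```

Call:
{"fn": "drive_tool", "kwargs": {"motion": [{"dx": 0, "dy": 0, "dz": 0.1, "rx": 0, "ry": 0, "rz": 0}, {"dx": 0, "dy": 0, "dz": 0.1, "rx": 0, "ry": 0, "rz": 0}, {"dx": 0, "dy": 0, "dz": 0, "rx": 0, "ry": 0, "rz": 0}, {"dx": 0, "dy": 0, "dz": 0, "rx": 0, "ry": 0, "rz": 0}]}}

```text
time_s: 22.08
ee_pos: [669.8, -203.1, 28.5]
orientation: [[-0.003, 1.0, 0.0], [1.0, 0.003, -0.0], [-0.0, 0.0, -1.0]]
contact_force: [-2.8, -0.1, 6.2]
finger_gap: 42.2
gripper_force: 44.9
```

Call:
{"fn": "drive_tool", "kwargs": {"motion": [{"dx": 0, "dy": 0, "dz": 0, "rx": 0, "ry": 0, "rz": 0}, {"dx": 0, "dy": 0, "dz": 0, "rx": 0, "ry": 0, "rz": 0}, {"dx": 0, "dy": 0, "dz": 0, "rx": 0, "ry": 0, "rz": 0}, {"dx": 0, "dy": 0, "dz": 0, "rx": 0, "ry": 0, "rz": 0}, {"dx": 0, "dy": 0, "dz": 0, "rx": 0, "ry": 0, "rz": 0}, {"dx": 0, "dy": 0, "dz": -1, "rx": 0, "ry": 0, "rz": 0}, {"dx": 0, "dy": 0, "dz": -3, "rx": 0, "ry": 0, "rz": 0}, {"dx": 0, "dy": 0, "dz": -3.5, "rx": 0, "ry": 0, "rz": 0}, {"dx": 0, "dy": 0, "dz": -3.5, "rx": 0, "ry": 0, "rz": 0}, {"dx": 0, "dy": 0, "dz": -3.5, "rx": 0, "ry": 0, "rz": 0}, {"dx": 0, "dy": 0, "dz": -3, "rx": 0, "ry": 0, "rz": 0}, {"dx": 0, "dy": 0, "dz": -1, "rx": 0, "ry": 0, "rz": 0}], "gripper": 0.8}}

```text
time_s: 23.08
ee_pos: [671.1, -203.2, 219.2]
orientation: [[-0.003, 1.0, 0.006], [1.0, 0.003, -0.002], [-0.002, 0.006, -1.0]]
contact_force: [0.9, -0.6, 0.4]
finger_gap: 68.7
gripper_force: 0.0
```

```bash
python3 look.py w11;python3 -c "
from h import *
plan(663,220,200,4.3)"
```

```text
t 23.13 p [ 671.2 -203.2  219.1] turn [ 0.0063  0.0021 -0.072 ] shift [42.265  2.357  1.906] gap 68.1 F [-0.1  0.7  1.9]
```

Call:
{"fn": "drive_tool", "kwargs": {"motion": [{"dx": 2, "dy": 0, "dz": 0, "rx": 0, "ry": 0, "rz": -0.072}, {"dx": 3.8, "dy": 0.2, "dz": 0, "rx": 0, "ry": 0, "rz": 0}, {"dx": 3.9, "dy": 0.2, "dz": 0, "rx": 0, "ry": 0, "rz": 0}, {"dx": 3.9, "dy": 0.2, "dz": 0, "rx": 0, "ry": 0, "rz": 0}, {"dx": 3.9, "dy": 0.2, "dz": 0, "rx": 0, "ry": 0, "rz": 0}, {"dx": 3.9, "dy": 0.2, "dz": 0, "rx": 0, "ry": 0, "rz": 0}, {"dx": 3.9, "dy": 0.2, "dz": 0, "rx": 0, "ry": 0, "rz": 0}, {"dx": 3.9, "dy": 0.2, "dz": 0, "rx": 0, "ry": 0, "rz": 0}, {"dx": 3.9, "dy": 0.2, "dz": 0, "rx": 0, "ry": 0, "rz": 0}, {"dx": 3.9, "dy": 0.2, "dz": 0, "rx": 0, "ry": 0, "rz": 0}, {"dx": 3.9, "dy": 0.2, "dz": 0, "rx": 0, "ry": 0, "rz": 0}, {"dx": 1.5, "dy": 0.2, "dz": 0, "rx": 0, "ry": 0, "rz": 0}]}}

```text
time_s: 24.13
ee_pos: [659.2, 227.9, 213.2]
orientation: [[-0.081, 0.997, -0.001], [0.997, 0.081, 0.003], [0.003, -0.001, -1.0]]
contact_force: [-0.8, 0.3, 0.5]
finger_gap: 68.4
gripper_force: 0.0
```

Call:
{"fn": "drive_tool", "kwargs": {"motion": [{"dx": 0, "dy": 0, "dz": 0, "rx": 0, "ry": 0, "rz": 0}, {"dx": 0, "dy": 0, "dz": 0, "rx": 0, "ry": 0, "rz": 0}, {"dx": 0, "dy": 0, "dz": 0, "rx": 0, "ry": 0, "rz": 0}, {"dx": 0, "dy": 0, "dz": 0, "rx": 0, "ry": 0, "rz": 0}]}}

```text
time_s: 24.47
ee_pos: [661.6, 219.9, 213.0]
orientation: [[-0.073, 0.997, -0.0], [0.997, 0.073, -0.001], [-0.001, -0.0, -1.0]]
contact_force: [-0.6, -0.8, 0.9]
finger_gap: 68.3
gripper_force: 0.0
```

```bash
python3 look.py w12; python3 -c "
from h import *
np.set_printoptions(precision=1,suppress=True)
plan(661.8,242.8,28,4.3)
c=cam('wrist',np.load('pics/w12.npz'))
im=cv2.imread('pics/w12.png');h=cv2.cvtColor(im,cv2.COLOR_BGR2HSV)
m=cv2.inRange(h,(0,170,60),(8,255,255))|cv2.inRange(h,(174,170,60),(180,255,255))
n,l,st,ce=cv2.connectedComponentsWithStats(m);i=1+st[1:,4].argmax();print(st[i],ce[i])
r=cv2.minAreaRect(cv2.findNonZero((l==i).astype(np.uint8)));print(r)
print(onz(c,np.array(r[0])/1.4,12),onz(c,cv2.boxPoints(r)/1.4,12))"
```

```text
t 24.52 p [661.6 219.9 213.1] turn [-0.  0. -0.] shift [ 2.3  0.2 18.5] gap 68.3 F [ 0.2 -0.4 -0.5]Traceback (most recent call last):
  File "<string>", line 8, in <module>
    n,l,st,ce=cv2.connectedComponentsWithStats(m);i=1+st[1:,4].argmax();print(st[i],ce[i])
                                                      ~~~~~~~~~~~~~~~^^
ValueError: attempt to get argmax of an empty sequence
```

```bash
python3 -c "
from h import *
np.set_printoptions(precision=1,suppress=True)
c=cam('wrist',np.load('pics/w12.npz'))
im=cv2.imread('pics/w12.png').astype(int);b,g,r_=im[...,0],im[...,1],im[...,2]
m=((r_>2.7*g)&(r_>2.7*b)&(r_>60)).astype(np.uint8)
n,l,st,ce=cv2.connectedComponentsWithStats(m);i=1+st[1:,4].argmax();print(n,st[i],ce[i])
r=cv2.minAreaRect(cv2.findNonZero((l==i).astype(np.uint8)));print(r)
print(onz(c,np.array(r[0])/1.4,12),onz(c,cv2.boxPoints(r)/1.4,12))"
```

```text
Traceback (most recent call last):
ValueError: attempt to get argmax of an empty sequence
```

```bash
python3 -c "
from h import *
print(cv2.imread('pics/w6.png')[190,560])
c=cam('wrist',np.load('pics/w12.npz'));p=proj(c,[[661.8,242.8,14],[658,290,12],[673,88,12]])*1.4;print(p)
im=cv2.imread('pics/w12.png')
for x,y in p[:2].astype(int): print(im[y,x-60:x+61:10].tolist())"
```

```text
[ 57  64 144]
[[395.23335951 241.92706736]
 [394.86797501 178.39324627]
 [394.81646629 412.11416428]]
[[133, 166, 187], [136, 170, 188], [136, 165, 186], [135, 162, 180], [125, 151, 167], [45, 54, 114], [62, 70, 166], [63, 71, 149], [144, 171, 188], [148, 178, 196], [139, 172, 193], [137, 172, 194], [140, 173, 194]]
[[101, 124, 137], [95, 116, 130], [95, 115, 128], [85, 103, 114], [90, 107, 117], [58, 69, 96], [44, 52, 104], [48, 54, 95], [95, 117, 130], [104, 125, 139], [103, 125, 138], [109, 129, 147], [146, 181, 196]]
```

```bash
python3 -c "
from h import *
np.set_printoptions(precision=1,suppress=True)
c=cam('wrist',np.load('pics/w12.npz'))
im=cv2.imread('pics/w12.png').astype(int);g,r_=im[...,1],im[...,2]
m=((r_>1.6*g)&(r_>60)).astype(np.uint8);m[:,:320]=0;m[:,470:]=0;m[330:]=0
n,l,st,ce=cv2.connectedComponentsWithStats(m);i=1+st[1:,4].argmax();print(n,st[i],ce[i])
r=cv2.minAreaRect(cv2.findNonZero((l==i).astype(np.uint8)));print(r)
print(onz(c,np.array(r[0])/1.4,12),onz(c,cv2.boxPoints(r)/1.4,12))"
```

```text
2 [ 381  176   31  123 3287] [396.2 233. ]
((396.0, 237.0), (122.0, 30.0), 90.0)
[[662.1 246.3  12. ]] [[647.6 290.9  12. ]
 [669.9 292.6  12. ]
 [678.2 197.2  12. ]
 [653.6 195.4  12. ]]
```

Call:
{"fn": "drive_tool", "kwargs": {"motion": [{"dx": 1.1, "dy": 0, "dz": 0, "rx": 0, "ry": 0, "rz": 0}, {"dx": 1.15, "dy": 0, "dz": 2, "rx": 0, "ry": 0, "rz": 0}, {"dx": 0, "dy": 0, "dz": 3.5, "rx": 0, "ry": 0, "rz": 0}, {"dx": 0, "dy": 0, "dz": 3.5, "rx": 0, "ry": 0, "rz": 0}, {"dx": 0, "dy": 0, "dz": 3.5, "rx": 0, "ry": 0, "rz": 0}, {"dx": 0, "dy": 0, "dz": 2.5, "rx": 0, "ry": 0, "rz": 0}, {"dx": 0, "dy": 0, "dz": 1.8, "rx": 0, "ry": 0, "rz": 0}, {"dx": 0, "dy": 0, "dz": 1.2, "rx": 0, "ry": 0, "rz": 0}, {"dx": 0, "dy": 0, "dz": 0.5, "rx": 0, "ry": 0, "rz": 0}, {"dx": 0, "dy": 0, "dz": 0, "rx": 0, "ry": 0, "rz": 0}, {"dx": 0, "dy": 0, "dz": 0, "rx": 0, "ry": 0, "rz": 0}, {"dx": 0, "dy": 0, "dz": 0, "rx": 0, "ry": 0, "rz": 0}]}}

```text
time_s: 25.52
ee_pos: [660.3, 244.2, 29.6]
orientation: [[-0.075, 0.997, 0.002], [0.997, 0.075, 0.001], [0.001, 0.002, -1.0]]
contact_force: [0.4, -0.3, -0.6]
finger_gap: 68.1
gripper_force: 0.0
```

Call:
{"fn": "drive_tool", "kwargs": {"motion": [{"dx": -0.15, "dy": 0.1, "dz": 0.1, "rx": 0, "ry": 0, "rz": 0}, {"dx": 0, "dy": 0, "dz": 0.15, "rx": 0, "ry": 0, "rz": 0}, {"dx": 0, "dy": 0, "dz": 0, "rx": 0, "ry": 0, "rz": 0}, {"dx": 0, "dy": 0, "dz": 0, "rx": 0, "ry": 0, "rz": 0}]}}

```text
time_s: 25.85
ee_pos: [660.7, 242.4, 25.8]
orientation: [[-0.075, 0.997, 0.0], [0.997, 0.075, 0.0], [0.0, 0.0, -1.0]]
contact_force: [0.0, -0.1, -0.3]
finger_gap: 68.5
gripper_force: 0.0
```

Call:
{"fn": "drive_tool", "kwargs": {"motion": [{"dx": 0, "dy": 0, "dz": 0, "rx": 0, "ry": 0, "rz": 0}, {"dx": 0, "dy": 0, "dz": 0, "rx": 0, "ry": 0, "rz": 0}, {"dx": 0, "dy": 0, "dz": 0, "rx": 0, "ry": 0, "rz": 0}, {"dx": 0, "dy": 0, "dz": 0, "rx": 0, "ry": 0, "rz": 0}, {"dx": 0, "dy": 0, "dz": 0, "rx": 0, "ry": 0, "rz": 0}, {"dx": 0, "dy": 0, "dz": 0, "rx": 0, "ry": 0, "rz": 0}, {"dx": 0, "dy": 0, "dz": 0, "rx": 0, "ry": 0, "rz": 0}, {"dx": 0, "dy": 0, "dz": 0, "rx": 0, "ry": 0, "rz": 0}], "gripper": 0, "grip_force": 50}}

```text
time_s: 26.52
ee_pos: [660.7, 242.5, 25.8]
orientation: [[-0.075, 0.997, 0.0], [0.997, 0.075, 0.0], [0.0, 0.0, -1.0]]
contact_force: [-2.9, -1.6, 5.5]
finger_gap: 21.6
gripper_force: 49.1
```

```bash
python3 -c "
from h import *
plan(414,240.3,150,-5.8)"
```

```text
t 26.52 p [660.7 242.5  25.8] turn [ 0.000e+00 -1.000e-04  1.762e-01] shift [ -2.708 -24.519 -12.416] gap 21.6 F [-2.9 -1.6  5.5]
```

Call:
{"fn": "drive_tool", "kwargs": {"motion": [{"dx": 0, "dy": 0, "dz": -1, "rx": 0, "ry": 0, "rz": 0}, {"dx": 0, "dy": 0, "dz": -3, "rx": 0, "ry": 0, "rz": 0}, {"dx": 0, "dy": 0, "dz": -3.5, "rx": 0, "ry": 0, "rz": 0}, {"dx": 0, "dy": 0, "dz": -3.5, "rx": 0, "ry": 0, "rz": 0}, {"dx": 0, "dy": 0, "dz": -1.5, "rx": 0, "ry": 0, "rz": 0.09}, {"dx": 0, "dy": 0, "dz": 0, "rx": 0, "ry": 0, "rz": 0.09}]}}

```text
time_s: 27.02
ee_pos: [662.3, 243.2, 155.9]
orientation: [[0.109, 0.994, 0.006], [0.994, -0.109, 0.003], [0.003, 0.005, -1.0]]
contact_force: [0.0, 0.1, -1.3]
finger_gap: 21.6
gripper_force: 49.3
```

Call:
{"fn": "drive_tool", "kwargs": {"motion": [{"dx": -0.3, "dy": -2.7, "dz": 0, "rx": 0, "ry": 0, "rz": 0}, {"dx": -0.3, "dy": -2.7, "dz": 0, "rx": 0, "ry": 0, "rz": 0}, {"dx": -0.3, "dy": -2.7, "dz": 0, "rx": 0, "ry": 0, "rz": 0}, {"dx": -0.3, "dy": -2.7, "dz": 0, "rx": 0, "ry": 0, "rz": 0}, {"dx": -0.3, "dy": -2.7, "dz": 0, "rx": 0, "ry": 0, "rz": 0}, {"dx": -0.3, "dy": -2.7, "dz": 0, "rx": 0, "ry": 0, "rz": 0}, {"dx": -0.3, "dy": -2.7, "dz": 0, "rx": 0, "ry": 0, "rz": 0}, {"dx": -0.3, "dy": -2.7, "dz": 0, "rx": 0, "ry": 0, "rz": 0}, {"dx": -0.3, "dy": -2.9, "dz": 0, "rx": 0, "ry": 0, "rz": 0}, {"dx": 0, "dy": 0, "dz": 0, "rx": 0, "ry": 0, "rz": 0}, {"dx": 0, "dy": 0, "dz": 0, "rx": 0, "ry": 0, "rz": 0}, {"dx": 0, "dy": 0, "dz": 0, "rx": 0, "ry": 0, "rz": 0}]}}

```text
time_s: 28.02
ee_pos: [414.8, 241.3, 151.2]
orientation: [[0.105, 0.994, 0.001], [0.994, -0.105, 0.0], [0.0, 0.001, -1.0]]
contact_force: [0.2, -0.3, -1.3]
finger_gap: 22.2
gripper_force: 49.4
```

```bash
python3 look.py w13; python3 -c "
from h import *
plan(413.8,241.1,31,-6.1)
cv2.imwrite('pics/s13.png',optics.capture('side'));cv2.imwrite('pics/t13.png',optics.capture('top'))
a=cv2.imread('pics/t13.png')[150:340,120:430];s=cv2.imread('pics/s13.png')[200:345,270:420];w=cv2.imread('pics/w13.png')
o=np.zeros((600,800,3),np.uint8);o[:285,:465]=cv2.resize(a,None,fx=1.5,fy=1.5,interpolation=2);o[:290,490:790]=cv2.resize(s,None,fx=2,fy=2,interpolation=2)
o[292:600,:411]=cv2.resize(w,(411,308),interpolation=cv2.INTER_AREA)
w11=cv2.imread('pics/w11.png');o[292:600,415:800]=cv2.resize(w11,(411,308),interpolation=cv2.INTER_AREA)[:,:385]
cv2.imwrite('pics/c13.png',o)"
```

```text
t 28.07 p [415.  241.3 151. ] turn [ 0.0007 -0.0005  0.001 ] shift [-0.033 -0.116 11.999] gap 21.8 F [ 0.5  0.5 -2.1]
```

View pics/c13.png

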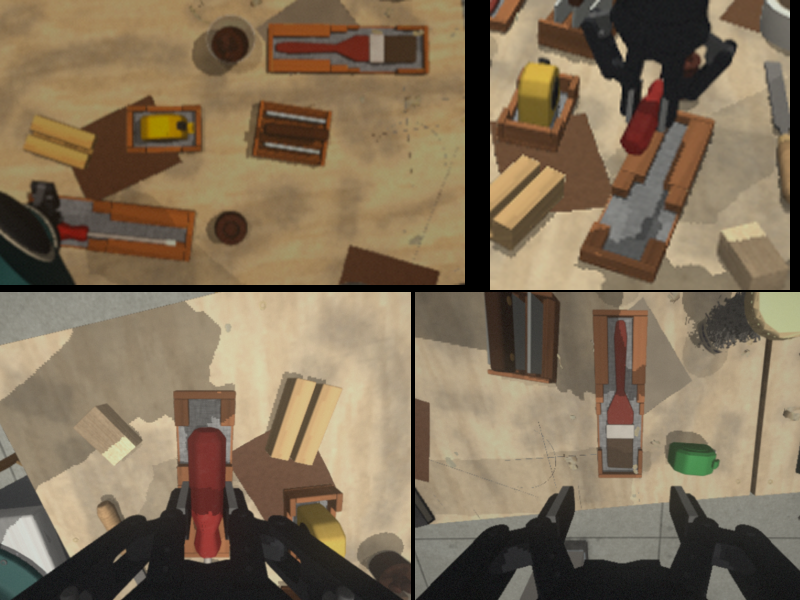

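Call:
{"fn": "drive_tool", "kwargs": {"motion": [{"dx": 0, "dy": -0.12, "dz": 1.5, "rx": 0, "ry": 0, "rz": 0}, {"dx": 0, "dy": 0, "dz": 3, "rx": 0, "ry": 0, "rz": 0}, {"dx": 0, "dy": 0, "dz": 2.5, "rx": 0, "ry": 0, "rz": 0}, {"dx": 0, "dy": 0, "dz": 1.5, "rx": 0, "ry": 0, "rz": 0}, {"dx": 0, "dy": 0, "dz": 1, "rx": 0, "ry": 0, "rz": 0}, {"dx": 0, "dy": 0, "dz": 0.7, "rx": 0, "ry": 0, "rz": 0}, {"dx": 0, "dy": 0, "dz": 0.5, "rx": 0, "ry": 0, "rz": 0}, {"dx": 0, "dy": 0, "dz": 0.5, "rx": 0, "ry": 0, "rz": 0}, {"dx": 0, "dy": 0, "dz": 0.4, "rx": 0, "ry": 0, "rz": 0}, {"dx": 0, "dy": 0, "dz": 0.2, "rx": 0, "ry": 0, "rz": 0}, {"dx": 0, "dy": 0, "dz": 0, "rx": 0, "ry": 0, "rz": 0}, {"dx": 0, "dy": 0, "dz": 0, "rx": 0, "ry": 0, "rz": 0}]}}

```text
time_s: 29.17
ee_pos: [413.2, 241.5, 32.9]
orientation: [[0.105, 0.994, 0.0], [0.994, -0.105, 0.0], [0.0, 0.0, -1.0]]
contact_force: [-0.7, 0.8, -1.5]
finger_gap: 21.8
gripper_force: 49.4
```

Call:
{"fn": "drive_tool", "kwargs": {"motion": [{"dx": 0, "dy": 0, "dz": 0.1, "rx": 0, "ry": 0, "rz": 0}, {"dx": 0, "dy": 0, "dz": 0.1, "rx": 0, "ry": 0, "rz": 0}, {"dx": 0, "dy": 0, "dz": 0, "rx": 0, "ry": 0, "rz": 0}, {"dx": 0, "dy": 0, "dz": 0, "rx": 0, "ry": 0, "rz": 0}]}}

```text
time_s: 29.5
ee_pos: [413.2, 241.4, 30.8]
orientation: [[0.105, 0.994, 0.0], [0.994, -0.105, 0.0], [0.0, 0.0, -1.0]]
contact_force: [-0.1, -0.7, 2.2]
finger_gap: 21.6
gripper_force: 49.7
```

Call:
{"fn": "drive_tool", "kwargs": {"motion": [{"dx": 0, "dy": 0, "dz": 0, "rx": 0, "ry": 0, "rz": 0}, {"dx": 0, "dy": 0, "dz": 0, "rx": 0, "ry": 0, "rz": 0}, {"dx": 0, "dy": 0, "dz": 0, "rx": 0, "ry": 0, "rz": 0}, {"dx": 0, "dy": 0, "dz": 0, "rx": 0, "ry": 0, "rz": 0}, {"dx": 0, "dy": 0, "dz": 0, "rx": 0, "ry": 0, "rz": 0}, {"dx": 0, "dy": 0, "dz": -1, "rx": 0, "ry": 0, "rz": 0}, {"dx": 0, "dy": 0, "dz": -3, "rx": 0, "ry": 0, "rz": 0}, {"dx": 0, "dy": 0, "dz": -3.5, "rx": 0, "ry": 0, "rz": 0}, {"dx": 0, "dy": 0, "dz": -3.5, "rx": 0, "ry": 0, "rz": 0}, {"dx": 0, "dy": 0, "dz": -3.5, "rx": 0, "ry": 0, "rz": 0}, {"dx": 0, "dy": 0, "dz": -3, "rx": 0, "ry": 0, "rz": 0}, {"dx": 0, "dy": 0, "dz": 0, "rx": 0, "ry": 0, "rz": 0}], "gripper": 0.75}}

```text
time_s: 30.5
ee_pos: [414.5, 242.7, 211.5]
orientation: [[0.104, 0.995, 0.007], [0.995, -0.104, 0.003], [0.004, 0.007, -1.0]]
contact_force: [1.2, 0.7, 0.5]
finger_gap: 64.1
gripper_force: 0.0
```

Call:
{"fn": "drive_tool", "kwargs": {"motion": [{"dx": -4, "dy": 0, "dz": 0, "rx": 0, "ry": 0, "rz": 0}, {"dx": -4, "dy": 0, "dz": 0, "rx": 0, "ry": 0, "rz": 0}, {"dx": 0, "dy": 0, "dz": 0, "rx": 0, "ry": 0, "rz": 0}, {"dx": 0, "dy": 0, "dz": 0, "rx": 0, "ry": 0, "rz": 0}, {"dx": 0, "dy": 0, "dz": 0, "rx": 0, "ry": 0, "rz": 0}, {"dx": 0, "dy": 0, "dz": 0, "rx": 0, "ry": 0, "rz": 0}]}}

```text
time_s: 31.0
ee_pos: [404.6, 162.7, 205.9]
orientation: [[0.104, 0.995, 0.0], [0.995, -0.104, 0.001], [0.001, 0.0, -1.0]]
contact_force: [-0.3, 0.0, -0.4]
finger_gap: 63.8
gripper_force: 0.0
```

```bash
python3 look.py w14; python3 -c "
from h import *
np.set_printoptions(precision=1,suppress=True)
cv2.imwrite('pics/s14.png',optics.capture('side'))
o=np.load('pics/w14.npz');print(o['ee_pos'])
c=cam('wrist',o)
ct=np.array([408.2,188.4]);a=np.radians(-6.1);Y=np.array([-np.sin(a),np.cos(a)]);X=np.array([np.cos(a),np.sin(a)])
im=cv2.imread('pics/w14.png').astype(int)
m=((im[...,2]>1.75*im[...,1])&(im[...,2]>1.75*im[...,0])&(im[...,1]-im[...,0]<14)&(im[...,2]>55)).astype(np.uint8);m=cv2.morphologyEx(m,cv2.MORPH_OPEN,np.ones((5,5)))
n,l,st,ce=cv2.connectedComponentsWithStats(m)
for i in 1+np.argsort(-st[1:,4])[:4]:
  r=cv2.minAreaRect(cv2.findNonZero((l==i).astype(np.uint8)))
  w=onz(c,cv2.boxPoints(r)/1.4,16)[:,:2]-ct
  print(st[i],np.c_[w@X,w@Y].round(1).tolist())"
```

```text
[404.6 162.7 205.9]
[ 378   88   34  143 4197] [[-10.9, 103.3], [11.4, 103.4], [12.9, 8.1], [-11.8, 8.0]]
[694 470  20  38 548] [[279.6, -247.9], [278.5, -206.3], [295.2, -210.9], [296.8, -252.8]]
```

```bash
python3 -c "
from plant import arm
print(arm.finish_job())"
```

```text
the job is handed in; nothing more can be done
None
```

All four tools were placed, let go and handed in at about 31 s of robot time. Camera checks and contact heights put each one down in its holder, but the hand-in gave no verdict.

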